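Set the backrest of the drying rack and lean the seed trays on it

ROBOT

A 6-joint arm with a two-finger parallel gripper is mounted at the origin on a cart in front of the work surface, level with it; the furniture and walls round the work are solid. World frame = base frame: x ahead of the robot, y to its left, z up, the work surface at z = 0. Lengths are in mm, angles in rad, forces in N, time in s.
With the tool pointing down it reaches from about 275 to 1000 mm from the base axis. Payload 8.4 kg.
Tool frame: the origin (TCP) lies midway between the tips of the shut fingers; the grasp point (between the pads) lies 19 mm behind it; z points along the fingers, y is the line along which they close (so a half turn about z gives the same grasp; the last joint's range is limited). The gripper opens to 85 mm and grips with 20 to 120 N. Pads are 22 mm wide; open, the fingers measure 114 mm over their backs; the gripper's body (76 mm by 85 mm) begins 54 mm behind the grasp point. The pads swing forward as they close: fully open they stand 13 mm farther back than shut.
Start: joints at [1.295, 0.353, 1.633, -0, 1.155, -0.002], TCP at [168.993, 601.722, 231.281] pointing down, gripper open.
Joint ranges: [-2.63, 2.63], [-0.92, 2.1], [0.06, 2.66], [-1.3, 4.44], [0, 2.69], [-3.02, 3.02]. Speed limits (rad/s): [2.22, 2.22, 2.79, 3.14, 3.14, 3.14].

INTERFACE

Orientations are given as [roll, pitch, yaw] about the fixed x, y, z axes, in that order (R = Rz(yaw) Ry(pitch) Rx(roll)).
In Python, from rig import telemetry, optics, r gives the robot as it stands.
- The arm moves only by the tool play_rows, never from a script. Its arguments are lists of equal length, an entry for each row: "dp": the shift along the tool's x, y, z in units of 40 mm (1.0 is 40 mm), a list of three; "rot": the turn, a rotation vector about the tool's x, y, z in units of 6 degrees (1.0 is 6 degrees), a list of three. In form: {"dp": [[tx, ty, tz], ...], "rot": [[ax, ay, az], ...]}. A call has 1 to 5 rows; each row is the pose to reach, as a shift and turn from the pose commanded when the call began, along the tool's axes at that moment; what a row does not reach only later rows make up. A row lasts 1/12 s, in which the tool goes at most 41.7 mm and 7.16 degrees, less where a joint would pass 70% of its speed; a pose out of reach is approached as far as the arm can. A call with a gripper value outside its range is refused whole. "fingers" is the opening, from 0 (shut) to 1 (fully open), set as the call begins (left out, the last holds). The fingers move at their own pace and stop on an object; "grip_force" is the grip in N (left out, the last holds). Time passes only in rows, so rows that repeat a pose let the fingers close. It gives the time, the measured TCP pose, the force, the opening and the grip force at its end, in the units of the state.
- telemetry.sense(): the state, without advancing time (a new reading comes with each control period).
- optics.grab_frame(name): name is "scene" or "top" or "wrist"; returns a dict with "color" (384x512x3 uint8, red, green, blue), "mtx" (3x3 intrinsics, pixels), "R" (3x3) and "t" (3): a world point X has camera coordinates R X + t; the wrist camera has in their place "mount" (4x4, takes a point from camera to tool coordinates, whose origin is the TCP and whose axes are the flange's). Camera axes: x right, y down, z forward; pixel columns grow to the right and rows downward; lengths in mm; the calibration is good to about 2 mm. A picture is of the moment at which its call begins: read the wrist's pose just before it. There is no depth.
- r.sign_off(): hands the job in; it is judged then, once.
The state is a dict: "clock": time; "qpos": joint angles; "qvel": joint speeds; "joint_efforts": joint torques, N m; "eef_pos": TCP position; "tcp_rot": TCP orientation; "contact_force": force on the tool from outside, world axes, zero at the start; "wrist_torque": the same for the moment, N m; "opening": opening from 0.0 (shut) to 1.0 (fully open); "grasp_force": force on a finger pad.
Only numpy, scipy, OpenCV 4.12 (cv2) and the standard library are available. Lean on these libraries where they do the work, as an engineer would, in place of code of your own. Each camera call takes 0.05 s, during which the arm holds its last target. There are 200 camera calls.

TASK

Set up the drying rack for the washed seed counting trays: loosen the backrest's clamp knob fully, slide the backrest until its pointer is level with the line on the index tab, and turn the knob back fully tight; never force the backrest along while the knob is tight. Only when it is locked, lean every tray lengthwise up against the backrest, side by side and straight to the rack, each with one short end standing on the base right behind the front lip and its upper part resting on the bar. Leave the tins and the cord reel where they are.

Things in the scene. Friction and masses are not known exactly. Their poses are not given: they have to be found in the camera images.
- rack: fixed aluminium drying rack: base plate 205 x 460 mm on rubber feet, its top face 22 mm above the table. Origin at table level; x points away from the robot, y left along the rack, z up. A toe lip (8 mm thick, top at z = 40 mm) runs along its front from y = -135 to 205 mm, inner face at x = -86 mm; tray ends stand on the base behind it.
- backrest: grey block on a rail at the rack's right end, with a round steel rest bar 14 mm thick, along y from -135 to 205 mm, axis 68 mm above the table. Axes as the rack's; origin at table level below the bar's axis. Slides along the rack's x only; bar axis 70 to 150 mm behind the lip's inner face. It slides stiffly (about 11 N; pinch the bar from above).
- bar_mid (a point): middle of the rest bar's length, on its axis
- pointer (a point): tip of the small dark pointer fin at the foot of the backrest's block, at the right edge of the rack; moves with the backrest
- index_tab: small white tab, 14 x 14 x 12 mm with a dark line over its top, fixed on the scale at the right edge of the rack's base; axes parallel to the rack's
- mark (a point): the dark line of the index tab, beside the pointer's path; the pointer is level with it when their positions along the rack's x agree
- clamp_knob (a joint): angle of the clamp knob about its upright axis (rad): 0 = fully tight at its stop, 1.4 = fully loose at the other stop; grows counterclockwise seen from above. Below 0.5 it counts as clamped and the backrest must not be forced along. Stays where it is left; turning takes about 0.15 Nm.
- knob_grip (a point): black clamp knob on the backrest's column: upright wing 56 mm long, 12 mm thick, z 105 to 132 mm above the table. This point is on its upright axis, 121 mm above the table, 47 mm right of the bar's right end (y = -182 mm of the rack); its x axis runs along the wing, parallel to the rack's x when tight.
- tray_0: white plastic seed counting tray, a flat slab 160 x 46 x 14 mm with two rows of eight small round pockets on its top face, 0.08 to 0.17 kg; lies flat on the table at the start. Origin at its centre, x along its length, y across its width, z out of its pocketed face. May be absent.
- tray_0_end_a (a point): middle of the end face of tray_0 at x = +80 mm
- tray_0_end_b (a point): middle of the end face of tray_0 at x = -80 mm
- tray_1: white plastic seed counting tray, a flat slab 160 x 46 x 14 mm with two rows of eight small round pockets on its top face, 0.08 to 0.17 kg; lies flat on the table at the start. Origin at its centre, x along its length, y across its width, z out of its pocketed face. May be absent.
- tray_1_end_a (a point): middle of the end face of tray_1 at x = +80 mm
- tray_1_end_b (a point): middle of the end face of tray_1 at x = -80 mm
- tray_2: white plastic seed counting tray, a flat slab 160 x 46 x 14 mm with two rows of eight small round pockets on its top face, 0.08 to 0.17 kg; lies flat on the table at the start. Origin at its centre, x along its length, y across its width, z out of its pocketed face. May be absent.
- tray_2_end_a (a point): middle of the end face of tray_2 at x = +80 mm
- tray_2_end_b (a point): middle of the end face of tray_2 at x = -80 mm
- tray_3: white plastic seed counting tray, a flat slab 160 x 46 x 14 mm with two rows of eight small round pockets on its top face, 0.08 to 0.17 kg; lies flat on the table at the start. Origin at its centre, x along its length, y across its width, z out of its pocketed face. May be absent.
- tray_3_end_a (a point): middle of the end face of tray_3 at x = +80 mm
- tray_3_end_b (a point): middle of the end face of tray_3 at x = -80 mm
- seed_tin: round black tin, 170 mm across, 37 mm high, with seeds; a bystander; origin at the centre of its underside
- empty_tin: round black tin, 170 mm across, 37 mm high, empty; a bystander; origin at the centre of its underside
- reel: red cord reel, 103 mm across, 46 mm high; a bystander; origin at the centre of its underside

How it is judged (in metres and radians):
On the way, in this order (a step that is already met when the one before it is completed fails the run):
1. the clamp knob is turned fully loose (beyond 1.1 rad) (value of joint clamp_knob above 1.1 rad), for 0.2 s.
2. the backrest's pointer is within 6 mm of the index line (x of pointer in the frame of mark between -0.006 and 0.006 m), for 0.2 s.
3. the knob is tight again (below 0.25 rad) with the pointer still within 6 mm of the line (all of step 2 and value of joint clamp_knob below 0.25 rad), for 0.2 s.
At the end, for the whole second after the job is handed in: Pointer within 6 mm of the index line, knob below 0.25 rad, and every tray at rest touching the bar, sloping 18 to 41 degrees, square to the rack within 0.25 rad, the middle of its lower end face within 18 mm behind the lip and under 40 mm above the table (all of step 3 and ((x of tray_0_end_a in the frame of rack between -0.095 and -0.068 m and z of tray_0_end_a in the frame of rack below 0.04 m) or (x of tray_0_end_b in the frame of rack between -0.095 and -0.068 m and z of tray_0_end_b in the frame of rack below 0.04 m)) and angle between the x axis of tray_0 and the z axis of rack, either way round between 0.85 and 1.25 rad and angle between the y axis of each of tray_0, tray_1, tray_2, tray_3 and the y axis of rack, either way round below 0.25 rad and contact force between each of tray_0, tray_1, tray_2, tray_3 and backrest above 0.05 N and linear speed of each of tray_0, tray_1, tray_2, tray_3 below 0.02 m/s and ((x of tray_1_end_a in the frame of rack between -0.095 and -0.068 m and z of tray_1_end_a in the frame of rack below 0.04 m) or (x of tray_1_end_b in the frame of rack between -0.095 and -0.068 m and z of tray_1_end_b in the frame of rack below 0.04 m)) and angle between the x axis of tray_1 and the z axis of rack, either way round between 0.85 and 1.25 rad and ((x of tray_2_end_a in the frame of rack between -0.095 and -0.068 m and z of tray_2_end_a in the frame of rack below 0.04 m) or (x of tray_2_end_b in the frame of rack between -0.095 and -0.068 m and z of tray_2_end_b in the frame of rack below 0.04 m)) and angle between the x axis of tray_2 and the z axis of rack, either way round between 0.85 and 1.25 rad and ((x of tray_3_end_a in the frame of rack between -0.095 and -0.068 m and z of tray_3_end_a in the frame of rack below 0.04 m) or (x of tray_3_end_b in the frame of rack between -0.095 and -0.068 m and z of tray_3_end_b in the frame of rack below 0.04 m)) and angle between the x axis of tray_3 and the z axis of rack, either way round between 0.85 and 1.25 rad).
It fails at once if the backrest is forced along with the knob tight (it has left its start and is off the line) (value of joint clamp_knob below 0.5 rad and distance of pointer from where it was at the start of the episode above 0.006 m and (x of pointer in the frame of mark above 0.01 m or x of pointer in the frame of mark below -0.01 m)).
It fails at once if a tray is leaned on the backrest while its clamp is loose (value of joint clamp_knob above 0.5 rad and contact force between any of tray_0, tray_1, tray_2, tray_3 and backrest above 0.2 N).
It fails at once if a tin or the cord reel is moved more than 4 cm (distance of any of seed_tin, empty_tin, reel from where it was at the start of the episode above 0.04 m).
Of tray_0, tray_1, tray_2, tray_3 only 3 to 4 are there at a start; the rules pass over those that are not, and their reading is None.
At some moment in a run one of tray_0, tray_1, tray_2, tray_3 may be knocked a few centimetres aside while the robot is not near it.
Once in a run the grip may slacken for a moment while it holds something.
It also fails if it takes over 210 s, if anything falls off the work surface, if the arm or the gripper's body presses on something with over 40 N, if the wrist force passes 120 N, or if a joint passes its speed limit or range.

## Working session

There is one attempt and no reset: what is moved stays moved. The work goes in short steps, Python scripts to look and compute and a tool call to move; the robot and the scene stay as the last step left them, time stands still between calls to the robot, and variables do not carry over. Pictures are saved under pics/ and viewed, at most 14 in all, crops included, and the job is handed in when it is done.

Besides the shell and the picture viewer there is one more tool, called after ">>>" by a JSON object that holds its "method" and its "body". play_rows: Moves the arm, as the interface text tells. Its arguments: {"type":"object","properties":{"dp":{"type":"array"},"rot":{"type":"array"},"fingers":{"type":"number"},"grip_force":{"type":"number"}},"required":["dp","rot"]}

```bash
mkdir -p pics; ls; cat > h.py <<'E'
import numpy as np, cv2
from scipy.spatial.transform import Rotation as Ro
from rig import telemetry, optics, r
def cam(n):
    f=optics.grab_frame(n); f['color']=np.ascontiguousarray(f['color']); return f
def ray(f,u,v,z):
    """pixel -> world point on plane z"""
    R=np.array(f['R']);t=np.array(f['t']).ravel();K=np.array(f['mtx'])
    c=-R.T@t; d=R.T@np.linalg.solve(K,[u,v,1.]); return c+d*(z-c[2])/d[2]
def proj(f,X):
    p=np.array(f['mtx'])@(np.array(f['R'])@np.array(X)+np.array(f['t']).ravel()); return p[:2]/p[2]
def save(f,n): cv2.imwrite('pics/'+n,f['color'][:,:,::-1])
E
python3 - <<'E'
from h import *
for n in('scene','top'):
    f=cam(n); save(f,n+'0.png'); R=np.array(f['R']); print(n,-R.T@np.array(f['t']).ravel(),f['mtx'])
s=telemetry.sense(); print(s)
E
```

```text
pics
scene [ -87.67201503 -734.62234522  554.86377414] [[357.54301969   0.         252.49128844]
 [  0.         357.54301969 193.19071735]
 [  0.           0.           1.        ]]
top [ 470.54478725   50.72055225 1181.23817935] [[350.01448523   0.         254.87930006]
 [  0.         350.01448523 190.41625077]
 [  0.           0.           1.        ]]
{'clock': 0.1, 'qpos': array([ 1.29463588e+00,  3.53573838e-01,  1.63403926e+00, -1.51761845e-05,
        1.15520128e+00, -2.37835399e-03]), 'qvel': array([-0.00059477, -0.00206801, -0.00150323,  0.00014995, -0.00117538,
       -0.00028166]), 'joint_efforts': array([ 2.27694181e-03, -6.06357694e+01, -3.42823792e+01,  1.30387543e-04,
        3.98503922e-03, -8.67267261e-06]), 'eef_pos': array([168.86242626, 601.32476077, 230.64868469]), 'tcp_rot': array([-3.14037090e+00,  1.09711102e-05,  2.86781670e+00]), 'contact_force': array([-0.76699154, -0.20632437, -0.56223916]), 'wrist_torque': array([-0.01706839, -0.04606892,  0.04234207]), 'grasp_force': 0.0, 'opening': 1.0037723939265042}
```

View pics/top0.png

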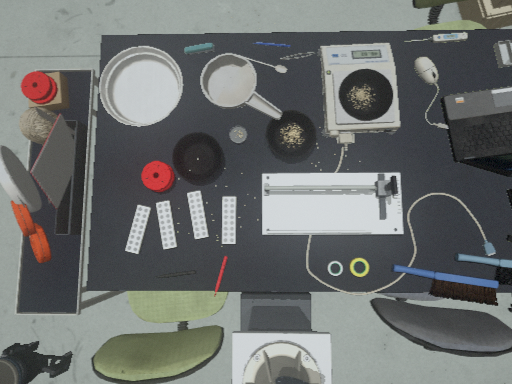

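View pics/scene0.png

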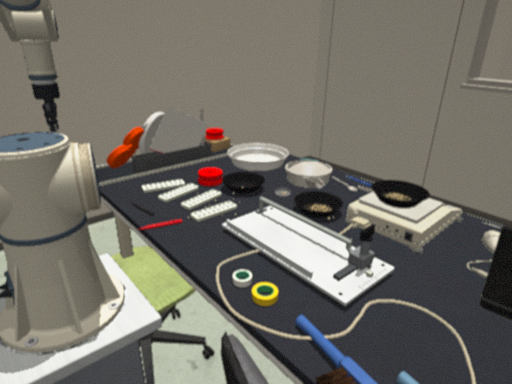

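The top view shows four trays at about (138,229), (166,225), (197,215) and (229,220). The rack spans columns 262–403 and rows 173–234, with the knob near (393,186) and the bar near row 188.

```bash
python3 - <<'E'
from h import *
f=cam('top'); c=f['color']; 
m=(c.min(2)>150).astype(np.uint8)
n,l,st,ce=cv2.connectedComponentsWithStats(m)
for i in range(1,n):
    if st[i,4]<60: continue
    u,v=ce[i]
    if not(110<u<420 and 160<v<260): continue
    mm=cv2.morphologyEx((l==i).astype(np.uint8),cv2.MORPH_CLOSE,np.ones((5,5)))
    ct=max(cv2.findContours(mm,0,1)[0],key=cv2.contourArea)
    z=22 if st[i,4]>3000 else 14
    W=np.array([ray(f,p[0][0],p[0][1],z)[:2] for p in ct],np.float32)
    (cx,cy),(w,h),a=cv2.minAreaRect(W)
    b=cv2.boxPoints(((cx,cy),(w,h),a)); e=[b[1]-b[0],b[2]-b[1]]; e=max(e,key=np.linalg.norm)
    print((round(u),round(v)),st[i,4],'c',round(cx),round(cy),'size',round(w),round(h),'long dir deg',round(np.degrees(np.arctan2(e[1],e[0])),1))
cr=cv2.resize(c[165:240,340:410],None,fx=8,fy=8,interpolation=cv2.INTER_CUBIC); cv2.imwrite('pics/crop1.png',cr[:,:,::-1])
E
```

```text
(197, 214) 652 c 534 278 size 158 46 long dir deg 10.8
(228, 220) 658 c 515 173 size 153 44 long dir deg 0.5
(166, 225) 651 c 500 383 size 157 47 long dir deg 11.1
(137, 229) 653 c 486 478 size 47 158 long dir deg -13.6
```

View pics/crop1.png

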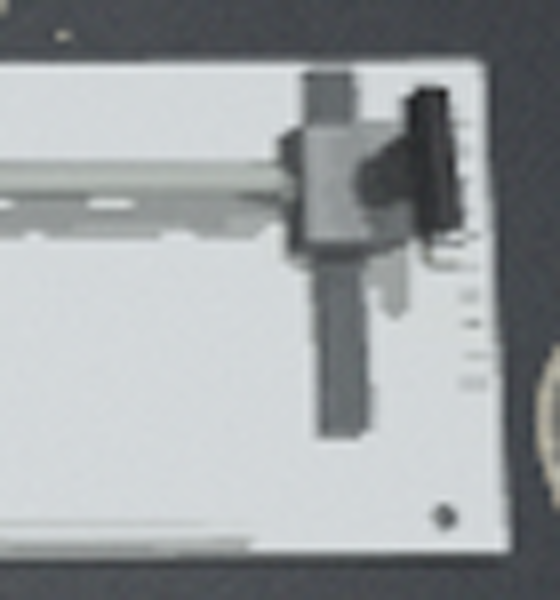

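Crop: the rack's right edge runs (400.6,172.8) to (403.8,234). The knob wing is centred at about (394,185). Something like the tab is partly hidden near (396,196), so I'll look from near with the wrist camera.

```bash
python3 - <<'E'
from h import *
f=cam('top'); c=f['color']
m=np.zeros(c.shape[:2],np.uint8); m[166:240,255:410]=(c[166:240,255:410].min(2)>140)
n,l,st,ce=cv2.connectedComponentsWithStats(m); i=1+st[1:,4].argmax()
ct=max(cv2.findContours((l==i).astype(np.uint8),0,1)[0],key=cv2.contourArea)
W=np.array([ray(f,p[0][0],p[0][1],22)[:2] for p in ct],np.float32)
R=cv2.minAreaRect(W); print(R,cv2.boxPoints(R).round())
print('knob', ray(f,340+432/8,165+160/8,132), 'ends',ray(f,340+430/8,165+88/8,132),ray(f,340+435/8,165+235/8,132))
print('bar right end', ray(f,340+290/8,165+178/8,72),'bar left',ray(f,264,187.5,72))
mt=cam('wrist'); print(np.array(mt['mount']).round(2).tolist(), mt['mtx'][0][0])
s=telemetry.sense(); print(Ro.from_euler('xyz',s['tcp_rot']).as_matrix().round(3))
E
```

```text
((574.7486572265625, -167.60523986816406), (234.90875244140625, 469.4715881347656), 3.722581386566162) [[ 442.   59.]
 [ 473. -409.]
 [ 707. -394.]
 [ 677.   74.]]
knob [ 614.42886902 -335.38433249  132.        ] ends [ 641.69831765 -335.91301342  132.        ] [ 586.20401561 -335.17515579  132.        ]
bar right end [ 615.62304889 -301.55437725   72.        ] bar left [615.74237667  53.68617114  72.        ]
[[-0.0, -0.95, -0.32, 81.55], [1.0, -0.0, 0.0, -0.02], [-0.0, -0.32, 0.95, -142.83], [0.0, 0.0, 0.0, 1.0]] 323.9247288527862
[[-0.963  0.27  -0.   ]
 [ 0.27   0.963 -0.001]
 [ 0.    -0.001 -1.   ]]
```

```bash
cat >> h.py <<'E'
def down(yaw): return Ro.from_euler('xyz',[np.pi,0,np.radians(yaw)])
def plan(wps,step=160,ang=27,p=None,R=None):
    """wps: list of (pos, Rotation[,step]). prints one (dp,rot) per call; five equal rows each reach it"""
    s=telemetry.sense(); p=np.array(s['eef_pos']) if p is None else np.array(p,float)
    R=Ro.from_euler('xyz',s['tcp_rot']) if R is None else R
    for w in wps:
        q=np.array(w[0],float); T=w[1]; st=w[2] if len(w)>2 else step
        n=max(1,int(np.ceil(max(np.linalg.norm(q-p)/st,np.degrees((R.inv()*T).magnitude())/ang))))
        for k in range(n):
            dp=(R.inv().apply(q-p)/(n-k)/40).round(2); rv=((R.inv()*T).as_rotvec(degrees=True)/(n-k)/6).round(2)
            p=p+R.apply(dp*40); R=R*Ro.from_rotvec(rv*6,degrees=True)
            print((dp+0).tolist(),(rv+0).tolist(),'->',p.round().tolist())
    return p,R
def wcam(n=None):
    s=telemetry.sense(); f=cam('wrist'); M=np.array(f['mount']); T=np.eye(4)
    T[:3,:3]=Ro.from_euler('xyz',s['tcp_rot']).as_matrix(); T[:3,3]=s['eef_pos']
    C=np.linalg.inv(T@M); f['R']=C[:3,:3]; f['t']=C[:3,3]
    if n: save(f,n)
    return f
E
python3 - <<'E'
from h import *
plan([([590,-310,250],down(0))])
E
```

```text
[-2.33, -2.73, -0.07] [0.0, 0.0, 3.91] -> [229.0, 471.0, 234.0]
[-3.22, -1.57, -0.07] [0.0, 0.0, 3.91] -> [289.0, 341.0, 237.0]
[-3.58, -0.16, -0.06] [0.0, 0.0, 3.91] -> [350.0, 211.0, 239.0]
[-3.35, 1.28, -0.07] [0.0, 0.0, 3.91] -> [410.0, 81.0, 242.0]
[-2.57, 2.5, -0.06] [0.0, 0.0, 3.92] -> [470.0, -49.0, 245.0]
[-1.35, 3.32, -0.07] [0.0, 0.0, 3.91] -> [530.0, -180.0, 247.0]
[0.08, 3.59, -0.06] [0.01, 0.0, 3.92] -> [590.0, -310.0, 250.0]
```

>>> {"method": "play_rows", "body": {"dp": [[-2.33,-2.73,-0.07],[-2.33,-2.73,-0.07],[-2.33,-2.73,-0.07],[-2.33,-2.73,-0.07],[-2.33,-2.73,-0.07]], "rot": [[0,0,3.91],[0,0,3.91],[0,0,3.91],[0,0,3.91],[0,0,3.91]]}}

```text
clock: 0.67
eef_pos: [230.2, 467.8, 234.1]
tcp_rot: [-3.14, 0.001, 2.454]
contact_force: [-0.2, -1.0, 0.2]
opening: 1.001
grasp_force: 0.0
```

>>> {"method": "play_rows", "body": {"dp": [[-3.22,-1.57,-0.07],[-3.22,-1.57,-0.07],[-3.22,-1.57,-0.07],[-3.22,-1.57,-0.07],[-3.22,-1.57,-0.07]], "rot": [[0,0,3.91],[0,0,3.91],[0,0,3.91],[0,0,3.91],[0,0,3.91]]}}

```text
clock: 1.08
eef_pos: [290.4, 339.0, 237.0]
tcp_rot: [-3.142, 0.001, 2.045]
contact_force: [0.2, 0.4, 0.2]
opening: 1.0
grasp_force: 0.0
```

>>> {"method": "play_rows", "body": {"dp": [[-3.58,-0.16,-0.06],[-3.58,-0.16,-0.06],[-3.58,-0.16,-0.06],[-3.58,-0.16,-0.06],[-3.58,-0.16,-0.06]], "rot": [[0,0,3.91],[0,0,3.91],[0,0,3.91],[0,0,3.91],[0,0,3.91]]}}

```text
clock: 1.5
eef_pos: [351.1, 209.7, 239.6]
tcp_rot: [3.141, 0.0, 1.636]
contact_force: [0.1, 0.9, 0.5]
opening: 1.004
grasp_force: 0.0
```

>>> {"method": "play_rows", "body": {"dp": [[-3.35,1.28,-0.07],[-3.35,1.28,-0.07],[-3.35,1.28,-0.07],[-3.35,1.28,-0.07],[-3.35,1.28,-0.07]], "rot": [[0,0,3.91],[0,0,3.91],[0,0,3.91],[0,0,3.91],[0,0,3.91]]}}

```text
clock: 1.92
eef_pos: [412.0, 79.8, 242.4]
tcp_rot: [3.14, -0.0, 1.227]
contact_force: [-0.8, -0.3, -0.1]
opening: 1.006
grasp_force: 0.0
```

>>> {"method": "play_rows", "body": {"dp": [[-2.57,2.5,-0.06],[-2.57,2.5,-0.06],[-2.57,2.5,-0.06],[-2.57,2.5,-0.06],[-2.57,2.5,-0.06]], "rot": [[0,0,3.92],[0,0,3.92],[0,0,3.92],[0,0,3.92],[0,0,3.92]]}}

```text
clock: 2.33
eef_pos: [472.3, -50.6, 244.6]
tcp_rot: [3.14, -0.001, 0.817]
contact_force: [0.2, 0.9, 1.1]
opening: 1.001
grasp_force: 0.0
```

>>> {"method": "play_rows", "body": {"dp": [[-1.35,3.32,-0.07],[-1.35,3.32,-0.07],[-1.35,3.32,-0.07],[-1.35,3.32,-0.07],[-1.35,3.32,-0.07]], "rot": [[0,0,3.91],[0,0,3.91],[0,0,3.91],[0,0,3.91],[0,0,3.91]]}}

```text
clock: 2.75
eef_pos: [532.5, -180.5, 247.1]
tcp_rot: [3.141, -0.001, 0.409]
contact_force: [-0.3, -0.3, 1.1]
opening: 0.999
grasp_force: 0.0
```

>>> {"method": "play_rows", "body": {"dp": [[0.08,3.59,-0.06],[0.08,3.59,-0.06],[0.08,3.59,-0.06],[0.08,3.59,-0.06],[0.08,3.59,-0.06]], "rot": [[0,0,3.92],[0,0,3.92],[0,0,3.92],[0,0,3.92],[0,0,3.92]]}}

```text
clock: 3.17
eef_pos: [592.4, -310.5, 249.0]
tcp_rot: [3.141, -0.001, -0.001]
contact_force: [-1.4, 0.6, -0.3]
opening: 0.998
grasp_force: 0.0
```

```bash
python3 - <<'E'
from h import *
f=wcam('w1.png'); s=telemetry.sense(); print(s['clock'],s['eef_pos'],s['tcp_rot'],s['qpos'].round(2))
E
```

```text
3.2167 [ 591.27243682 -308.51744723  248.83069887] [-3.14039882e+00  5.97304264e-04  2.08355181e-03] [-0.48  0.4   1.52  0.    1.22  1.08]
```

View pics/w1.png

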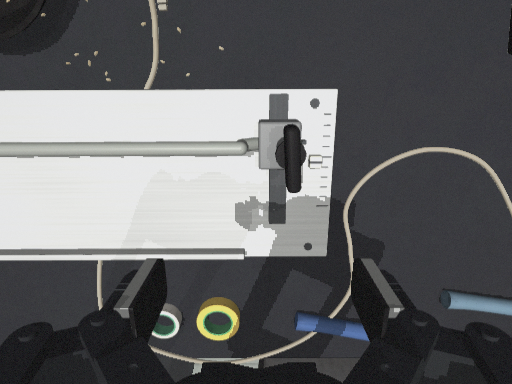

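The wrist view shows the rack's right corners at (338,90) and (326,256), the knob at (292,157), the tab with its line at (315,161), and the bar end at (245,148).

```bash
python3 - <<'E'
from h import *
f=wcam(); 
for n,u,v,z in [('cTR',338,90,22),('cBR',326,256,22),('lipR in',244,249,40),('lipL in',0,249,40),('knobtop c',292,157,130),('k1',291,126,132),('k2',294,191,132),('barR',240,148,75),('barL',20,149.5,75),('tab',315,161,34)]: print(n,ray(f,u,v,z).round(1))
cr=cv2.resize(f['color'][80:265,230:345],None,fx=5,fy=5,interpolation=cv2.INTER_CUBIC)[:,:,::-1]; cr=cr[:600]; cv2.imwrite('pics/c2.png',cr)
E
```

```text
cTR [ 670.3 -394.4   22. ]
cBR [ 467.6 -395.2   22. ]
lipR in [ 487.  -290.9   40. ]
lipL in [486.2   5.3  40. ]
knobtop c [ 619.  -335.8  130. ]
k1 [ 644.2 -334.   132. ]
k2 [ 590.4 -338.3  132. ]
barR [ 616.4 -290.1   75. ]
barL [614.4 -73.4  75. ]
tab [ 594.5 -371.8   34. ]
```

View pics/c2.png

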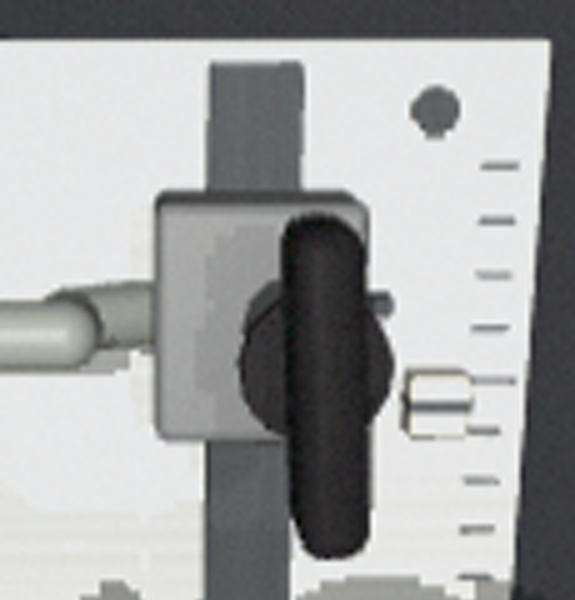

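```bash
python3 - <<'E'
from h import *
f=wcam()
for z in (26,30,34): print(z,'ptr',ray(f,306.3,140.6,z).round(1),'tab',ray(f,318.5,161,z).round(1))
for v in (112.5,123.5,134.5,145,155.5,165.5,175.5,185): print(ray(f,328,v,22)[0].round(1),end=' ')
print(); plan([([617,-337,170],down(0)),([617,-337,128],down(0),45)])
E
```

```text
26 ptr [ 615.3 -360.9   26. ] tab [ 592.  -376.1   26. ]
30 ptr [ 616.  -360.3   30. ] tab [ 592.9 -375.3   30. ]
34 ptr [ 616.6 -359.7   34. ] tab [ 593.7 -374.6   34. ]
645.8 633.9 621.7 609.8 597.6 585.8 573.7 562.0 
[0.67, 0.75, 1.98] [-0.01, 0.01, 0.03] -> [617.0, -337.0, 170.0]
[0.0, 0.0, 1.05] [0.0, 0.0, 0.0] -> [617.0, -337.0, 128.0]
```

>>> {"method": "play_rows", "body": {"dp": [[0.3,0.35,0.9],[0.67,0.73,1.98],[0.67,0.73,2.6],[0.67,0.73,3.2],[0.67,0.73,3.2]], "rot": [[0,0,0],[0,0,0],[0,0,0],[0,0,0],[0,0,0]]}}

```text
clock: 3.73
eef_pos: [613.9, -334.9, 116.1]
tcp_rot: [-3.137, 0.008, 0.003]
contact_force: [-0.9, 0.6, -0.6]
opening: 0.998
grasp_force: 0.0
```

```bash
python3 - <<'E'
from h import *
s=telemetry.sense(); print(s['eef_pos'],s['tcp_rot'])
f=wcam('w2.png'); print(proj(f,[617,-337,132]))
E
```

```text
[ 613.91498896 -334.851499    116.08225064] [-3.13660117e+00  8.07002734e-03  2.83173671e-03]
[262.97378737 272.84164737]
```

View pics/w2.png

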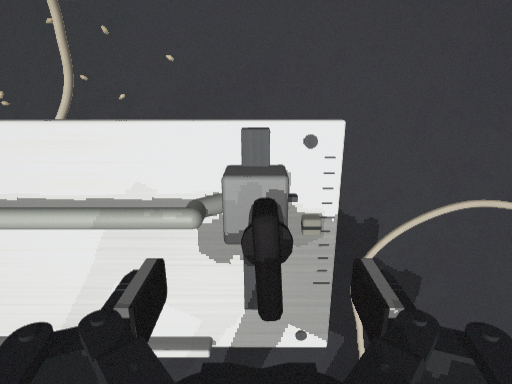

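The wing runs from (265,205) to (270,318), centred between the open fingers.

```bash
python3 - <<'E'
from h import *
f=wcam(); print(ray(f,265,202,130),ray(f,270,318,130),ray(f,267,242,105))
for z in(28,34): print(ray(f,294,198,z),ray(f,313,223,z))
plan([([617,-337.5,106],down(0))])
E
```

```text
[ 650.23524098 -338.61666985  130.        ] [ 589.4225185  -341.61659692  130.        ] [ 618.3031827  -340.36209621  105.        ]
[ 616.5149747 -362.6519223   28.       ] [ 595.80155679 -378.33029528   28.        ]
[ 618.60883085 -361.97114851   34.        ] [ 598.42733277 -377.24690143   34.        ]
[0.01, 0.02, 0.39] [-0.01, 0.01, 0.02] -> [617.0, -338.0, 106.0]
```

>>> {"method": "play_rows", "body": {"dp": [[0.05,0.06,0.2],[0.05,0.06,0.38],[0.05,0.06,0.38],[0.05,0.06,0.38]], "rot": [[0,0,0],[0,0,0],[0,0,0],[0,0,0]]}}

```text
clock: 4.17
eef_pos: [619.1, -341.3, 107.0]
tcp_rot: [3.141, -0.0, -0.0]
contact_force: [0.4, 1.3, 0.2]
opening: 0.998
grasp_force: 0.0
```

>>> {"method": "play_rows", "body": {"dp": [[0,0,0],[0,0,0],[0,0,0],[0,0,0],[0,0,0]], "rot": [[0,0,0],[0,0,0],[0,0,0],[0,0,0],[0,0,0]], "fingers": 0, "grip_force": 40}}

```text
clock: 4.58
eef_pos: [619.0, -341.5, 106.6]
tcp_rot: [3.141, -0.0, -0.001]
contact_force: [-0.4, 0.9, 0.2]
opening: 0.298
grasp_force: 0.0
```

>>> {"method": "play_rows", "body": {"dp": [[0,0,0],[0,0,0],[0,0,0],[0,0,0],[0,0,0]], "rot": [[0,0,0],[0,0,0],[0,0,0],[0,0,0],[0,0,0]]}}

```text
clock: 5.0
eef_pos: [619.3, -339.4, 106.8]
tcp_rot: [-3.139, -0.0, -0.0]
contact_force: [-0.4, 8.8, 5.2]
opening: 0.134
grasp_force: 40.8
```

>>> {"method": "play_rows", "body": {"dp": [[0,-0.05,0],[0,-0.05,0],[0,-0.05,0],[0,-0.05,0],[0,-0.05,0]], "rot": [[0,0,-0.6],[0,0,-1.4],[0,0,-2.2],[0,0,-3.0],[0,0,-3.8]]}}

```text
clock: 5.42
eef_pos: [619.1, -338.3, 106.9]
tcp_rot: [-3.14, -0.001, 0.401]
contact_force: [0.8, 7.0, 4.7]
opening: 0.13
grasp_force: 40.9
```

>>> {"method": "play_rows", "body": {"dp": [[0,0,0],[0,0,0],[0,0,0],[0,0,0],[0,0,0]], "rot": [[0,0,-0.9],[0,0,-1.8],[0,0,-2.7],[0,0,-3.6],[0,0,-4.5]]}}

```text
clock: 5.83
eef_pos: [618.5, -337.2, 106.8]
tcp_rot: [-3.138, -0.002, 0.873]
contact_force: [-4.1, 10.7, 7.3]
opening: 0.131
grasp_force: 41.4
```

>>> {"method": "play_rows", "body": {"dp": [[0,0,0],[0,0,0],[0,0,0],[0,0,0],[0,0,0]], "rot": [[0,0,-0.9],[0,0,-1.8],[0,0,-2.7],[0,0,-3.6],[0,0,-4.5]]}}

```text
clock: 6.25
eef_pos: [617.4, -336.6, 106.8]
tcp_rot: [-3.137, -0.004, 1.344]
contact_force: [-8.5, 12.1, 11.7]
opening: 0.133
grasp_force: 41.9
```

>>> {"method": "play_rows", "body": {"dp": [[0,0,0],[0,0,0],[0,0,0],[0,0,0]], "rot": [[0,0,0],[0,0,0],[0,0,0],[0,0,0]]}}

```text
clock: 6.58
eef_pos: [617.4, -336.6, 106.8]
tcp_rot: [-3.137, -0.004, 1.34]
contact_force: [-6.9, 12.2, 10.7]
opening: 0.132
grasp_force: 41.9
```

>>> {"method": "play_rows", "body": {"dp": [[0.04,-0.06,0],[0.02,-0.17,0],[0,-0.28,0],[-0.03,-0.39,0],[-0.06,-0.5,0]], "rot": [[0,0,0],[0,0,0],[0,0,0],[0,0,0],[0,0,0]]}}

```text
clock: 7.0
eef_pos: [601.5, -336.6, 106.9]
tcp_rot: [3.136, -0.001, 1.34]
contact_force: [10.7, 5.0, -2.7]
opening: 0.133
grasp_force: 40.0
```

>>> {"method": "play_rows", "body": {"dp": [[0,0,0],[0,0,0],[0,0,0]], "rot": [[0,0,0],[0,0,0],[0,0,0]]}}

```text
clock: 7.25
eef_pos: [600.6, -336.6, 106.9]
tcp_rot: [3.138, -0.001, 1.34]
contact_force: [5.7, 4.7, 0.3]
opening: 0.13
grasp_force: 40.5
```

```bash
python3 - <<'E'
from h import *
f=wcam('w3.png'); print(telemetry.sense()['eef_pos'])
E
```

```text
[ 600.58816434 -336.55369829  106.87844541]
```

View pics/w3.png

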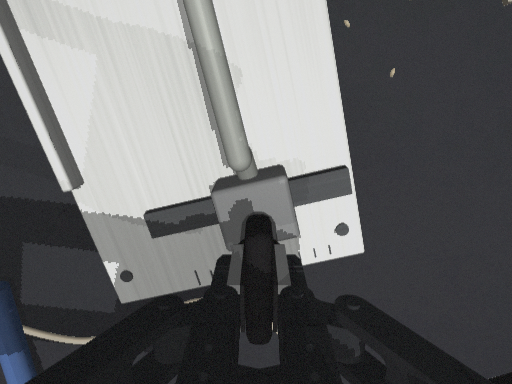

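The bar and block are visible, but the fingers hide the tab. I'll slide about 5.5 mm more and check with the scene camera.

>>> {"method": "play_rows", "body": {"dp": [[-0.02,-0.07,0],[-0.03,-0.14,0],[-0.03,-0.14,0],[-0.03,-0.14,0],[-0.03,-0.14,0]], "rot": [[0,0,0],[0,0,0],[0,0,0],[0,0,0],[0,0,0]]}}

```text
clock: 7.72
eef_pos: [595.3, -336.6, 106.9]
tcp_rot: [3.138, -0.001, 1.34]
contact_force: [7.6, 3.9, -1.4]
opening: 0.133
grasp_force: 40.3
```

```bash
python3 - <<'E'
from h import *
f=cam('scene'); print(telemetry.sense()['eef_pos']); u,v=proj(f,[594,-370,32]).round().astype(int); print(u,v)
g=f['color'][v-30:v+30,u-40:u+40]; a=cv2.resize(g,None,fx=8,fy=8,interpolation=cv2.INTER_CUBIC); cv2.imwrite('pics/s3.png',a[:,:,::-1])
E
```

```text
[ 595.29780509 -336.58268876  106.89887537]
367 271
```

View pics/s3.png

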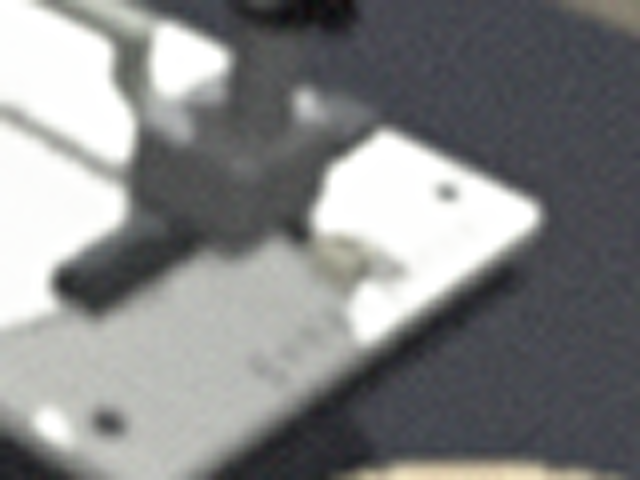

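The pointer (295,228) sits beside the tab (335,255) along the rack's y direction, so they are about level. Tightening now.

>>> {"method": "play_rows", "body": {"dp": [[0,0.04,0],[0,0.04,0],[0,0.04,0],[0,0.04,0],[0,0.04,0]], "rot": [[0,0,0.6],[0,0,1.4],[0,0,2.2],[0,0,3.0],[0,0,3.9]]}}

```text
clock: 8.18
eef_pos: [596.4, -337.1, 106.9]
tcp_rot: [3.139, -0.002, 0.928]
contact_force: [6.8, 3.3, -1.5]
opening: 0.135
grasp_force: 40.4
```

>>> {"method": "play_rows", "body": {"dp": [[0,0,0],[0,0,0],[0,0,0],[0,0,0],[0,0,0]], "rot": [[0,0,0.9],[0,0,1.8],[0,0,2.7],[0,0,3.6],[0,0,4.5]]}}

```text
clock: 8.6
eef_pos: [597.1, -338.0, 106.9]
tcp_rot: [3.138, -0.003, 0.456]
contact_force: [8.9, -1.6, -4.4]
opening: 0.134
grasp_force: 39.9
```

>>> {"method": "play_rows", "body": {"dp": [[0,0,0],[0,0,0],[0,0,0],[0,0,0],[0,0,0]], "rot": [[0,0,0.9],[0,0,1.8],[0,0,2.7],[0,0,3.6],[0,0,4.4]]}}

```text
clock: 9.02
eef_pos: [597.4, -339.2, 106.9]
tcp_rot: [3.138, -0.006, -0.005]
contact_force: [9.5, -5.7, -6.4]
opening: 0.13
grasp_force: 39.8
```

>>> {"method": "play_rows", "body": {"dp": [[0,0,0],[0,0,0],[0,0,0],[0,0,0],[0,0,0]], "rot": [[0,0,0.1],[0,0,0.2],[0,0,0.2],[0,0,0.2],[0,0,0.2]]}}

```text
clock: 9.43
eef_pos: [597.3, -339.2, 106.9]
tcp_rot: [3.138, -0.006, -0.02]
contact_force: [9.3, -6.1, -6.2]
opening: 0.13
grasp_force: 41.3
```

>>> {"method": "play_rows", "body": {"dp": [[0,0,0],[0,0,0],[0,0,0],[0,0,0],[0,0,0]], "rot": [[0,0,0],[0,0,0],[0,0,0],[0,0,0],[0,0,0]], "fingers": 1}}

```text
clock: 9.85
eef_pos: [594.5, -337.3, 106.4]
tcp_rot: [-3.141, 0.0, -0.022]
contact_force: [0.9, -0.4, -0.5]
opening: 0.833
grasp_force: 0.0
```

>>> {"method": "play_rows", "body": {"dp": [[0,0,-0.3],[0,0,-1.2],[0,0,-2.2],[0,0,-3],[0,0,-3]], "rot": [[0,0,0],[0,0,0],[0,0,0],[0,0,0],[0,0,0]]}}

```text
clock: 10.27
eef_pos: [598.0, -339.2, 235.6]
tcp_rot: [3.136, -0.01, -0.021]
contact_force: [1.6, -0.2, 1.2]
opening: 1.002
grasp_force: 0.0
```

>>> {"method": "play_rows", "body": {"dp": [[0,-0.6,0],[0,-0.6,0],[0,-0.6,0]], "rot": [[0,0,0],[0,0,0],[0,0,0]]}}

```text
clock: 10.52
eef_pos: [595.3, -312.7, 227.3]
tcp_rot: [3.141, -0.0, -0.02]
contact_force: [-0.7, 0.2, 0.2]
opening: 1.001
grasp_force: 0.0
```

```bash
python3 - <<'E'
from h import *
f=wcam(); print(telemetry.sense()['eef_pos'])
cr=cv2.resize(f['color'][70:190,240:380],None,fx=5,fy=5,interpolation=cv2.INTER_CUBIC)[:,:,::-1]; cv2.imwrite('pics/c4.png',cr)
E
```

```text
[ 595.28861346 -313.25864433  227.00004031]
```

View pics/c4.png

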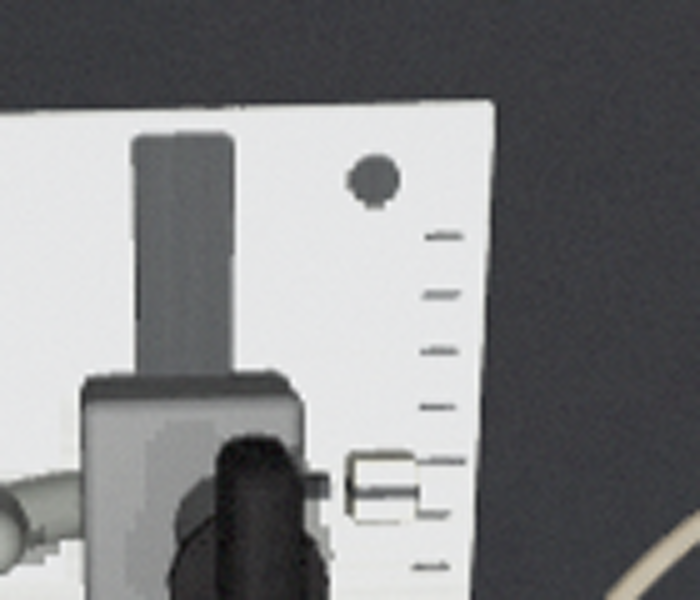

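The pointer (318,485) and the tab line (385,491) agree to about 1 mm, and the knob is tight. On to the trays.

```bash
cat >> h.py <<'E'
def trays(f,z=14,roi=None):
    """white tray-size rectangles: centre x,y, yaw deg, size"""
    c=f['color']; m=(c.min(2)>140).astype(np.uint8)
    n,l,st,ce=cv2.connectedComponentsWithStats(m); out=[]
    for i in range(1,n):
        if st[i,4]<200: continue
        mm=cv2.morphologyEx((l==i).astype(np.uint8),cv2.MORPH_CLOSE,np.ones((9,9)))
        ct=max(cv2.findContours(mm,0,1)[0],key=cv2.contourArea)
        W=np.array([ray(f,p[0][0],p[0][1],z)[:2] for p in ct],np.float32)
        (cx,cy),(w,h),a=cv2.minAreaRect(W); b=cv2.boxPoints(((cx,cy),(w,h),a))
        e=max([b[1]-b[0],b[2]-b[1]],key=np.linalg.norm)
        if 140<max(w,h)<180 and 35<min(w,h)<60:
            out.append((round(cx,1),round(cy,1),round((np.degrees(np.arctan2(e[1],e[0]))+90)%180-90,1),round(max(w,h)),round(min(w,h))))
    return out
E
python3 - <<'E'
from h import *
print(trays(cam('top')))
plan([([515,173,230],down(0))])
E
```

```text
[(533.8, 277.7, np.float32(11.0), 158, 47), (516.7, 172.6, np.float32(0.5), 157, 44), (500.2, 382.6, np.float32(11.2), 158, 47), (485.7, 477.8, np.float32(-13.7), 158, 47)]
[-0.57, -3.03, -0.02] [0.0, 0.0, -0.05] -> [575.0, -192.0, 227.0]
[-0.55, -3.03, -0.02] [0.0, 0.0, -0.05] -> [555.0, -70.0, 228.0]
[-0.53, -3.04, -0.02] [0.0, 0.0, -0.05] -> [535.0, 51.0, 229.0]
[-0.52, -3.04, -0.03] [0.0, 0.0, -0.05] -> [515.0, 173.0, 230.0]
```

>>> {"method": "play_rows", "body": {"dp": [[-0.57,-3.03,0],[-0.57,-3.03,0],[-0.57,-3.03,0],[-0.57,-3.03,0]], "rot": [[0,0,-0.2],[0,0,-0.2],[0,0,-0.2],[0,0,-0.2]]}}

```text
clock: 10.95
eef_pos: [573.5, -186.6, 226.1]
tcp_rot: [-3.139, 0.002, 0.002]
contact_force: [1.1, -0.1, -0.6]
opening: 1.003
grasp_force: 0.0
```

>>> {"method": "play_rows", "body": {"dp": [[-0.5,-3.03,0],[-0.5,-3.03,0],[-0.5,-3.03,0],[-0.5,-3.03,0]], "rot": [[0,0,0],[0,0,0],[0,0,0],[0,0,0]]}}

```text
clock: 11.28
eef_pos: [553.8, -65.6, 226.3]
tcp_rot: [-3.139, 0.001, 0.002]
contact_force: [-0.1, -0.4, -0.4]
opening: 1.0
grasp_force: 0.0
```

>>> {"method": "play_rows", "body": {"dp": [[-0.5,-3.03,0],[-0.5,-3.03,0],[-0.5,-3.03,0],[-0.5,-3.03,0]], "rot": [[0,0,0],[0,0,0],[0,0,0],[0,0,0]]}}

```text
clock: 11.62
eef_pos: [534.3, 55.5, 226.5]
tcp_rot: [-3.14, 0.001, 0.002]
contact_force: [0.4, -0.2, -0.9]
opening: 1.002
grasp_force: 0.0
```

>>> {"method": "play_rows", "body": {"dp": [[-0.5,-3.03,0],[-0.5,-3.03,0],[-0.5,-3.03,0],[-0.5,-3.03,0],[-0.5,-3.03,0]], "rot": [[0,0,0],[0,0,0],[0,0,0],[0,0,0],[0,0,0]]}}

```text
clock: 12.03
eef_pos: [515.4, 173.1, 226.4]
tcp_rot: [3.141, -0.0, 0.003]
contact_force: [-0.0, -0.7, 1.4]
opening: 1.004
grasp_force: 0.0
```

>>> {"method": "play_rows", "body": {"dp": [[0,0,0],[0,0,0]], "rot": [[0,0,0],[0,0,0]]}}

```text
clock: 12.2
eef_pos: [515.7, 170.6, 226.4]
tcp_rot: [3.141, 0.0, -0.001]
contact_force: [-0.1, -1.3, -0.2]
opening: 0.999
grasp_force: 0.0
```

```bash
python3 - <<'E'
from h import *
s=telemetry.sense(); print(s['eef_pos'],s['tcp_rot'])
t=trays(wcam('w5.png')); print(t)
b=min(t,key=lambda q:abs(q[1]-173)+abs(q[0]-515))
plan([([b[0],b[1],60],down(b[2])),([b[0],b[1],0],down(b[2]),45),])
E
```

```text
[515.6708024  170.61429065 226.37722659] [ 3.14103215e+00  1.17346272e-04 -1.48760747e-03]
[(533.5, 278.4, np.float32(11.1), 158, 45), (515.6, 173.2, np.float32(-0.2), 158, 45), (499.7, 383.3, np.float32(11.1), 158, 45)]
[0.0, -0.03, 2.08] [0.0, 0.0, 0.01] -> [516.0, 172.0, 143.0]
[0.0, -0.04, 2.08] [0.0, 0.0, 0.0] -> [516.0, 173.0, 60.0]
[0.0, 0.0, 0.75] [0.0, 0.0, 0.0] -> [516.0, 173.0, 30.0]
[0.0, 0.0, 0.75] [0.0, 0.0, 0.0] -> [516.0, 173.0, -0.0]
```

View pics/w5.png

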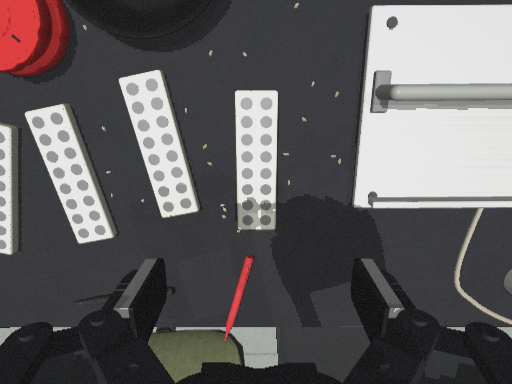

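Four trays show clearly, with the nearest centred at about (257,160) in the picture. The rack's left end shows the bar end at (395,92).

>>> {"method": "play_rows", "body": {"dp": [[0,0,0.9],[0,-0.05,1.8],[0,-0.05,2.7],[0,-0.05,3.4],[0,-0.05,3.9]], "rot": [[0,0,0],[0,0,0],[0,0,0],[0,0,0],[0,0,0]]}}

```text
clock: 12.67
eef_pos: [514.3, 172.1, 67.9]
tcp_rot: [3.141, 0.003, -0.002]
contact_force: [-0.2, 0.5, -0.2]
opening: 1.003
grasp_force: 0.0
```

>>> {"method": "play_rows", "body": {"dp": [[0,0,0.6],[0,0,1.1],[0,0,1.5],[0,0,1.73],[0,0,1.73]], "rot": [[0,0,0],[0,0,0],[0,0,0],[0,0,0],[0,0,0]]}}

```text
clock: 13.08
eef_pos: [514.4, 172.5, -0.4]
tcp_rot: [3.141, 0.003, -0.002]
contact_force: [-1.2, -0.1, 0.7]
opening: 1.006
grasp_force: 0.0
```

>>> {"method": "play_rows", "body": {"dp": [[0,0,0],[0,0,0],[0,0,0],[0,0,0],[0,0,0]], "rot": [[0,0,0],[0,0,0],[0,0,0],[0,0,0],[0,0,0]], "fingers": 0, "grip_force": 40}}

```text
clock: 13.5
eef_pos: [516.1, 174.1, 2.6]
tcp_rot: [-3.141, -0.002, -0.0]
contact_force: [0.2, -1.7, 5.3]
opening: 0.523
grasp_force: 40.8
```

```bash
python3 - <<'E'
from h import *
s=telemetry.sense(); print(s['eef_pos'],s['tcp_rot'],s['opening'],s['grasp_force'])
E
```

```text
[516.12110887 174.0670203    2.59455741] [-3.14113566e+00 -1.94877736e-03 -3.65070866e-04] 0.5228532746132627 40.76163589954376
```

```bash
cat >> h.py <<'E'
from scipy.optimize import brentq
def target(y,back,off=0,ext=4,lip=487,bar=593.5):
    """TCP pose for the leaned tray; back: tray centre behind TCP; off: TCP ahead of tray centre along tray x"""
    g=lambda t:-(bar-lip-14*np.sin(t)-ext)*np.sin(t)+46*np.cos(t)+7
    t=brentq(g,.2,.8); s,c=np.sin(t),np.cos(t)
    P=np.array([lip+14*s+ext,y,22.]); ctr=P+80*np.array([c,0,s])+7*np.array([-s,0,c])
    R=Ro.from_euler('y',-t)*down(0)
    return ctr+back*R.apply([0,0,1])+off*R.apply([1,0,0]),R,np.degrees(t)
E
python3 - <<'E'
from h import *
K=dict(mtx=[[323.92,0,256],[0,323.92,192],[0,0,1]])
T,R,a=target(-245,4.4); print(T,a)
plan([([516,174,130],down(0)),(T+[0,0,80],R,130),(T+[0,0,4],R,80)])
E
```

```text
[ 566.25456631 -245.           63.62784306] 29.475720676026917
[0.0, 0.0, -3.19] [0.0, -0.02, 0.0] -> [516.0, 174.0, 130.0]
[0.32, 2.62, -0.09] [0.0, 1.23, 0.0] -> [529.0, 69.0, 134.0]
[0.32, 2.62, -0.04] [0.0, 1.23, 0.0] -> [541.0, -36.0, 137.0]
[0.33, 2.62, 0.0] [0.0, 1.23, 0.0] -> [554.0, -140.0, 140.0]
[0.32, 2.61, 0.04] [0.0, 1.22, -0.01] -> [566.0, -245.0, 144.0]
[-0.93, 0.0, 1.65] [0.0, 0.0, 0.0] -> [566.0, -245.0, 68.0]
```

>>> {"method": "play_rows", "body": {"dp": [[0,0,-0.4],[0,0,-1.2],[0,0,-2.0],[0,0,-2.8],[0,0,-3.2]], "rot": [[0,0,0],[0,0,0],[0,0,0],[0,0,0],[0,0,0]]}}

```text
clock: 13.92
eef_pos: [516.9, 174.5, 133.6]
tcp_rot: [-3.14, -0.005, -0.0]
contact_force: [0.9, 0.4, -0.3]
opening: 0.521
grasp_force: 41.8
```

>>> {"method": "play_rows", "body": {"dp": [[0.08,0.5,0],[0.16,1.1,0],[0.24,1.8,-0.06],[0.32,2.62,-0.09],[0.32,2.62,-0.09]], "rot": [[0,0.3,0],[0,0.6,0],[0,0.9,0],[0,1.23,0],[0,1.23,0]]}}

```text
clock: 14.33
eef_pos: [527.2, 65.4, 133.6]
tcp_rot: [3.14, -0.131, -0.002]
contact_force: [-0.1, 0.1, -1.7]
opening: 0.526
grasp_force: 41.8
```

>>> {"method": "play_rows", "body": {"dp": [[0.08,0.65,0],[0.16,1.3,0],[0.24,1.95,0],[0.32,2.62,-0.04],[0.32,2.62,-0.04]], "rot": [[0,0.3,0],[0,0.6,0],[0,0.9,0],[0,1.23,0],[0,1.23,0]]}}

```text
clock: 14.75
eef_pos: [540.2, -38.6, 136.8]
tcp_rot: [3.141, -0.26, -0.002]
contact_force: [0.9, -0.2, -0.7]
opening: 0.523
grasp_force: 41.8
```

>>> {"method": "play_rows", "body": {"dp": [[0.08,0.65,0],[0.16,1.3,0],[0.24,1.95,0],[0.33,2.62,0],[0.33,2.62,0]], "rot": [[0,0.3,0],[0,0.6,0],[0,0.9,0],[0,1.23,0],[0,1.23,0]]}}

```text
clock: 15.17
eef_pos: [553.8, -143.4, 140.3]
tcp_rot: [3.14, -0.39, -0.002]
contact_force: [0.4, -1.0, -0.9]
opening: 0.525
grasp_force: 41.8
```

>>> {"method": "play_rows", "body": {"dp": [[0.08,0.65,0],[0.16,1.3,0],[0.24,1.95,0],[0.32,2.61,0.04],[0.32,2.61,0.04]], "rot": [[0,0.3,0],[0,0.6,0],[0,0.9,0],[0,1.22,0],[0,1.22,0]]}}

```text
clock: 15.58
eef_pos: [566.6, -248.0, 143.6]
tcp_rot: [3.139, -0.518, -0.001]
contact_force: [-0.2, -0.3, -0.7]
opening: 0.529
grasp_force: 41.8
```

```bash
python3 - <<'E'
from h import *
s=telemetry.sense(); print(s['eef_pos'],s['tcp_rot'],s['opening'],s['contact_force'])
f=wcam('w6.png')
T,R,a=target(-245,4.4)
plan([(T+[0,0,4],R,80)])
E
```

```text
[ 566.58630222 -248.01810613  143.59699901] [ 3.13947290e+00 -5.17728803e-01 -8.38302713e-04] 0.5286179176361839 [-0.15232554 -0.34141663 -0.70237799]
[-0.92, -0.03, 1.65] [0.01, 0.0, -0.03] -> [566.0, -245.0, 68.0]
```

View pics/w6.png

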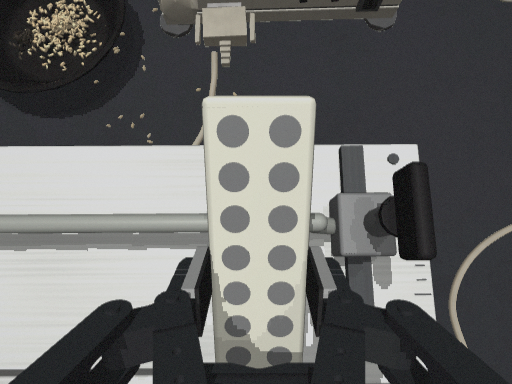

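The tray is held squarely and the bar is at row ~222. I'll check the bar position, then lower.

```bash
python3 - <<'E'
from h import *
f=wcam(); print(ray(f,100,222.5,68),ray(f,20,223,68),ray(f,420,145,22),ray(f,160,222,68))
E
```

```text
[ 593.5531518  -128.53548527   68.        ] [593.37649397 -69.1586707   68.        ] [ 669.61533558 -395.93280851   22.        ] [ 593.77871888 -173.06641949   68.        ]
```

>>> {"method": "play_rows", "body": {"dp": [[-0.2,0,0.35],[-0.4,0,0.7],[-0.6,0,1.05],[-0.75,0,1.35],[-0.9,0,1.6]], "rot": [[0,0,0],[0,0,0],[0,0,0],[0,0,0],[0,0,0]]}}

```text
clock: 16.1
eef_pos: [566.0, -242.6, 68.7]
tcp_rot: [-3.14, -0.513, 0.001]
contact_force: [0.6, 0.3, -0.3]
opening: 0.524
grasp_force: 41.8
```

>>> {"method": "play_rows", "body": {"dp": [[0,0,0],[0,0,0]], "rot": [[0,0,0],[0,0,0]]}}

```text
clock: 16.27
eef_pos: [565.7, -243.0, 69.1]
tcp_rot: [-3.139, -0.513, -0.0]
contact_force: [0.6, 0.9, -0.3]
opening: 0.523
grasp_force: 41.8
```

>>> {"method": "play_rows", "body": {"dp": [[-0.03,0,0.05],[-0.06,0,0.1],[-0.07,0,0.12],[-0.07,0,0.12]], "rot": [[0,0,0],[0,0,0],[0,0,0],[0,0,0]]}}

```text
clock: 16.6
eef_pos: [565.8, -244.8, 64.2]
tcp_rot: [3.141, -0.515, -0.0]
contact_force: [0.3, 0.5, 0.2]
opening: 0.521
grasp_force: 41.8
```

>>> {"method": "play_rows", "body": {"dp": [[0,0,0],[0,0,0],[0,0,0],[0,0,0],[0,0,0]], "rot": [[0,0,0],[0,0,0],[0,0,0],[0,0,0],[0,0,0]], "fingers": 0.85}}

```text
clock: 17.02
eef_pos: [565.7, -245.0, 64.0]
tcp_rot: [3.141, -0.514, -0.001]
contact_force: [-0.2, -0.0, 1.7]
opening: 0.85
grasp_force: 0.0
```

>>> {"method": "play_rows", "body": {"dp": [[0,0,-0.4],[0,0,-1.0],[0,0,-1.8],[0,0,-2.6],[0,0,-3.4]], "rot": [[0,0,0],[0,0,0],[0,0,0],[0,0,0],[0,0,0]]}}

```text
clock: 17.43
eef_pos: [497.5, -244.7, 182.9]
tcp_rot: [-3.142, -0.513, -0.001]
contact_force: [0.9, 0.2, -0.6]
opening: 0.848
grasp_force: 0.0
```

```bash
python3 - <<'E'
from h import *
f=wcam('w7.png'); print(telemetry.sense()['eef_pos'])
g=cam('top'); t=trays(g); print(t)
plan([([530,-30,220],down(0)),([534,278,220],down(11),150)])
E
```

```text
[ 497.4129647  -245.70408443  187.90594583]
[(533.8, 277.7, np.float32(11.0), 158, 47), (500.2, 382.6, np.float32(11.2), 158, 47), (485.4, 477.8, np.float32(-13.5), 159, 47)]
[0.55, -2.7, -0.18] [0.02, -2.48, 0.0] -> [514.0, -138.0, 203.0]
[0.48, -2.7, -0.31] [0.02, -2.47, 0.0] -> [530.0, -30.0, 220.0]
[0.03, -2.57, 0.0] [0.0, 0.0, -0.61] -> [531.0, 73.0, 220.0]
[0.2, -2.56, 0.0] [0.0, 0.0, -0.61] -> [533.0, 175.0, 220.0]
[0.36, -2.54, 0.0] [0.0, 0.0, -0.62] -> [534.0, 278.0, 220.0]
```

View pics/w7.png

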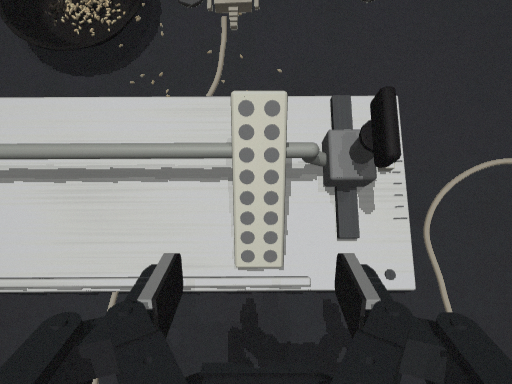

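The tray leans on the bar straight to the rack, its lower end at row 266 just behind the lip (row 278). Next is the tray at (534,278).

```bash
python3 - <<'E'
from h import *
f=wcam(); print('lower top edge',ray(f,258,267,34)-[571.5,0,0],'lip',ray(f,150,277.5,40)-[571.5,0,0])
E
```

```text
lower top edge [ -79.06838636 -246.2556187    34.        ] lip [ -88.32754492 -145.62518777   40.        ]
```

>>> {"method": "play_rows", "body": {"dp": [[0.55,-2.7,-0.18],[0.55,-2.7,-0.18],[0.55,-2.7,-0.18],[0.55,-2.7,-0.18],[0.55,-2.7,-0.18]], "rot": [[0,-2.48,0],[0,-2.48,0],[0,-2.48,0],[0,-2.48,0],[0,-2.48,0]], "fingers": 1}}

```text
clock: 18.0
eef_pos: [516.2, -134.0, 199.6]
tcp_rot: [3.141, -0.252, 0.0]
contact_force: [0.4, 0.1, 0.0]
opening: 1.001
grasp_force: 0.0
```

>>> {"method": "play_rows", "body": {"dp": [[0.48,-2.7,-0.31],[0.48,-2.7,-0.31],[0.48,-2.7,-0.31],[0.48,-2.7,-0.31],[0.48,-2.7,-0.31]], "rot": [[0,-2.47,0],[0,-2.47,0],[0,-2.47,0],[0,-2.47,0],[0,-2.47,0]]}}

```text
clock: 18.42
eef_pos: [530.3, -26.9, 214.7]
tcp_rot: [-3.141, 0.006, 0.004]
contact_force: [-0.2, -0.4, 0.1]
opening: 1.0
grasp_force: 0.0
```

>>> {"method": "play_rows", "body": {"dp": [[0.03,-2.57,0],[0.03,-2.57,0],[0.03,-2.57,0],[0.03,-2.57,0]], "rot": [[0,0,-0.61],[0,0,-0.61],[0,0,-0.61],[0,0,-0.61]]}}

```text
clock: 18.75
eef_pos: [530.5, 76.3, 215.0]
tcp_rot: [-3.14, 0.005, 0.065]
contact_force: [0.1, -0.2, 0.1]
opening: 0.998
grasp_force: 0.0
```

>>> {"method": "play_rows", "body": {"dp": [[0.2,-2.56,0],[0.2,-2.56,0],[0.2,-2.56,0],[0.2,-2.56,0]], "rot": [[0,0,-0.61],[0,0,-0.61],[0,0,-0.61],[0,0,-0.61]]}}

```text
clock: 19.08
eef_pos: [532.5, 178.5, 215.2]
tcp_rot: [-3.14, 0.005, 0.129]
contact_force: [-1.0, -0.5, -0.2]
opening: 0.997
grasp_force: 0.0
```

>>> {"method": "play_rows", "body": {"dp": [[0.36,-2.54,0],[0.36,-2.54,0],[0.36,-2.54,0],[0.36,-2.54,0],[0.36,-2.54,0]], "rot": [[0,0,-0.62],[0,0,-0.62],[0,0,-0.62],[0,0,-0.62],[0,0,-0.62]]}}

```text
clock: 19.5
eef_pos: [533.9, 278.1, 215.1]
tcp_rot: [3.142, 0.006, 0.193]
contact_force: [0.1, -0.4, 0.6]
opening: 0.999
grasp_force: 0.0
```

>>> {"method": "play_rows", "body": {"dp": [[0,0,0],[0,0,0]], "rot": [[0,0,0],[0,0,0]]}}

```text
clock: 19.67
eef_pos: [534.1, 277.2, 215.8]
tcp_rot: [-3.141, 0.005, 0.191]
contact_force: [-0.2, -0.5, -0.2]
opening: 1.003
grasp_force: 0.0
```

```bash
python3 - <<'E'
from h import *
s=telemetry.sense(); print(s['eef_pos'],s['tcp_rot'])
t=trays(wcam()); print(t)
b=min(t,key=lambda q:abs(q[1]-278)+abs(q[0]-534))
p,R=plan([([b[0],b[1],3],down(b[2]),230)]); print('then')
p[:2]=b[:2]; T,Q,a=target(-160,4)
plan([([b[0],b[1],133],down(b[2])),(T+[0,0,80],Q,130),(T+[0,0,4],Q,80)],p=p,R=R)
E
```

```text
[534.10311501 277.1715885  215.78876753] [-3.14140757  0.00494157  0.19069372]
[(534.2, 279.2, np.float32(11.0), 157, 45), (485.3, 478.5, np.float32(-13.4), 159, 45), (499.9, 383.7, np.float32(11.0), 158, 45)]
[0.03, -0.04, 5.32] [0.0, 0.04, -0.01] -> [534.0, 279.0, 3.0]
then
[0.0, 0.0, -3.25] [0.0, 0.0, 0.0] -> [534.0, 279.0, 133.0]
[-0.33, 2.73, -0.07] [-0.12, 1.23, 0.45] -> [542.0, 169.0, 136.0]
[-0.19, 2.75, -0.07] [-0.12, 1.22, 0.45] -> [550.0, 59.0, 139.0]
[-0.05, 2.75, -0.05] [-0.12, 1.23, 0.44] -> [558.0, -50.0, 142.0]
[0.08, 2.75, -0.01] [-0.11, 1.22, 0.45] -> [566.0, -160.0, 144.0]
[-0.94, 0.0, 1.66] [0.0, 0.0, 0.0] -> [566.0, -160.0, 68.0]
```

>>> {"method": "play_rows", "body": {"dp": [[0,-0.04,0.9],[0.03,-0.04,1.8],[0.03,-0.04,2.7],[0.03,-0.04,3.4],[0.03,-0.04,3.9]], "rot": [[0,0,0],[0,0,0],[0,0,0],[0,0,0],[0,0,0]]}}

```text
clock: 20.13
eef_pos: [533.1, 279.1, 57.5]
tcp_rot: [3.141, 0.007, 0.191]
contact_force: [-0.2, 0.1, 0.6]
opening: 0.996
grasp_force: 0.0
```

>>> {"method": "play_rows", "body": {"dp": [[0,0,0.5],[0,0,1.0],[0,0,1.3],[0,0,1.4],[0,0,1.4]], "rot": [[0,0,0],[0,0,0],[0,0,0],[0,0,0],[0,0,0]]}}

```text
clock: 20.55
eef_pos: [533.7, 280.2, 3.5]
tcp_rot: [-3.141, 0.006, 0.192]
contact_force: [-0.3, 0.5, 0.8]
opening: 1.001
grasp_force: 0.0
```

>>> {"method": "play_rows", "body": {"dp": [[0,0,0],[0,0,0],[0,0,0],[0,0,0],[0,0,0]], "rot": [[0,0,0],[0,0,0],[0,0,0],[0,0,0],[0,0,0]], "fingers": 0}}

```text
clock: 20.97
eef_pos: [534.8, 281.4, 5.5]
tcp_rot: [-3.14, 0.002, 0.192]
contact_force: [-0.8, -1.4, 6.2]
opening: 0.52
grasp_force: 40.5
```

>>> {"method": "play_rows", "body": {"dp": [[0,0,-0.4],[0,0,-1.2],[0,0,-2.0],[0,0,-2.8],[0,0,-3.25]], "rot": [[0,0,0],[0,0,0],[0,0,0],[0,0,0],[0,0,0]]}}

```text
clock: 21.38
eef_pos: [535.8, 281.8, 138.3]
tcp_rot: [-3.14, -0.0, 0.192]
contact_force: [0.2, 0.0, -1.9]
opening: 0.523
grasp_force: 42.0
```

>>> {"method": "play_rows", "body": {"dp": [[-0.08,0.5,0],[-0.16,1.1,0],[-0.25,1.9,-0.06],[-0.33,2.73,-0.07],[-0.33,2.73,-0.07]], "rot": [[-0.03,0.3,0.1],[-0.06,0.6,0.2],[-0.09,0.9,0.3],[-0.12,1.23,0.45],[-0.12,1.23,0.45]]}}

```text
clock: 21.8
eef_pos: [541.0, 166.9, 137.2]
tcp_rot: [3.131, -0.125, 0.143]
contact_force: [0.2, 0.8, -1.5]
opening: 0.524
grasp_force: 42.0
```

>>> {"method": "play_rows", "body": {"dp": [[-0.05,0.7,0],[-0.1,1.4,0],[-0.15,2.1,-0.06],[-0.19,2.75,-0.07],[-0.19,2.75,-0.07]], "rot": [[-0.03,0.3,0.1],[-0.06,0.6,0.2],[-0.09,0.9,0.3],[-0.12,1.22,0.45],[-0.12,1.22,0.45]]}}

```text
clock: 22.22
eef_pos: [549.3, 58.2, 139.9]
tcp_rot: [3.128, -0.254, 0.097]
contact_force: [0.8, -0.4, -0.7]
opening: 0.522
grasp_force: 42.0
```

>>> {"method": "play_rows", "body": {"dp": [[0,0.7,0],[0,1.4,0],[-0.05,2.1,-0.05],[-0.05,2.75,-0.05],[-0.05,2.75,-0.05]], "rot": [[-0.03,0.3,0.1],[-0.06,0.6,0.2],[-0.09,0.9,0.3],[-0.12,1.23,0.44],[-0.12,1.23,0.44]]}}

```text
clock: 22.63
eef_pos: [558.2, -51.0, 142.8]
tcp_rot: [3.131, -0.384, 0.049]
contact_force: [-0.0, 0.3, -1.4]
opening: 0.518
grasp_force: 42.0
```

>>> {"method": "play_rows", "body": {"dp": [[0,0.7,0],[0.03,1.4,0],[0.05,2.1,0],[0.08,2.75,0],[0.08,2.75,0]], "rot": [[-0.03,0.3,0.1],[-0.06,0.6,0.2],[-0.09,0.9,0.3],[-0.11,1.22,0.45],[-0.11,1.22,0.45]]}}

```text
clock: 23.05
eef_pos: [567.7, -160.9, 145.5]
tcp_rot: [3.14, -0.514, 0.0]
contact_force: [-0.0, -0.8, -1.1]
opening: 0.522
grasp_force: 42.0
```

>>> {"method": "play_rows", "body": {"dp": [[0,0,0],[0,0,0]], "rot": [[0,0,0],[0,0,0]]}}

```text
clock: 23.22
eef_pos: [566.8, -157.2, 144.8]
tcp_rot: [-3.14, -0.51, 0.0]
contact_force: [0.4, 0.2, -0.7]
opening: 0.522
grasp_force: 42.0
```

```bash
python3 - <<'E'
from h import *
s=telemetry.sense(); print(s['eef_pos'],s['tcp_rot'],s['opening'],s['contact_force'])
f=wcam('w8.png')
T,Q,a=target(-160,4,ext=2); print(T,a)
plan([(T+[0,0,4],Q,100)])
E
```

```text
[ 566.82418629 -157.2281159   144.8213101 ] [-3.14029015e+00 -5.09561564e-01  1.89716962e-04] 0.5220850098616124 [ 0.38134104  0.2393794  -0.72771723]
[ 564.34236858 -160.           63.31471885] 28.92150034818631
[-1.0, 0.08, 1.66] [-0.02, -0.05, 0.01] -> [564.0, -160.0, 67.0]
```

View pics/w8.png

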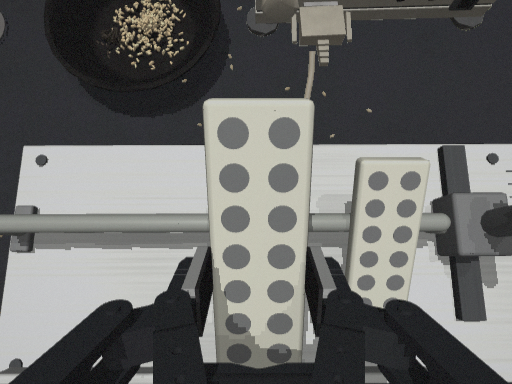

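Tray 2 is held squarely over the slot and tray 1 still leans to the right. Lowering.

>>> {"method": "play_rows", "body": {"dp": [[-0.2,0.05,0.35],[-0.4,0.05,0.7],[-0.6,0.05,1.05],[-0.8,0.05,1.35],[-0.97,0.05,1.63]], "rot": [[0,0,0],[0,0,0],[0,0,0],[0,0,0],[0,0,0]]}}

```text
clock: 23.68
eef_pos: [565.1, -158.4, 68.3]
tcp_rot: [-3.141, -0.51, 0.003]
contact_force: [0.1, 0.7, -1.4]
opening: 0.522
grasp_force: 42.0
```

>>> {"method": "play_rows", "body": {"dp": [[0,0,0],[0,0,0],[-0.02,0,0.03],[-0.03,0,0.06],[-0.03,0,0.06]], "rot": [[0,0,0],[0,0,0],[0,0,0],[0,0,0],[0,0,0]]}}

```text
clock: 24.1
eef_pos: [565.6, -160.0, 67.1]
tcp_rot: [3.141, -0.512, 0.001]
contact_force: [0.4, 0.3, -0.5]
opening: 0.521
grasp_force: 42.1
```

>>> {"method": "play_rows", "body": {"dp": [[-0.03,0,0.02],[-0.06,0,0.04],[-0.06,0,0.04],[-0.06,0,0.04]], "rot": [[0,0,0],[0,0,0],[0,0,0],[0,0,0]]}}

```text
clock: 24.43
eef_pos: [565.5, -160.2, 66.4]
tcp_rot: [3.142, -0.515, 0.001]
contact_force: [-4.9, 3.2, 21.6]
opening: 0.522
grasp_force: 44.4
```

>>> {"method": "play_rows", "body": {"dp": [[0,0,0],[0,0,0],[0,0,0],[0,0,0],[0,0,0]], "rot": [[0,0,0],[0,0,0],[0,0,0],[0,0,0],[0,0,0]], "fingers": 0.85}}

```text
clock: 24.85
eef_pos: [563.6, -160.1, 63.6]
tcp_rot: [-3.142, -0.51, 0.001]
contact_force: [0.6, -0.4, -0.1]
opening: 0.852
grasp_force: 0.0
```

>>> {"method": "play_rows", "body": {"dp": [[0,0,-0.4],[0,0,-1.0],[0,0,-1.8],[0,0,-2.6],[0,0,-3.4]], "rot": [[0,0,0],[0,0,0],[0,0,0],[0,0,0],[0,0,0]]}}

```text
clock: 25.27
eef_pos: [495.7, -160.2, 182.7]
tcp_rot: [3.141, -0.508, 0.0]
contact_force: [0.9, 0.5, 0.9]
opening: 0.85
grasp_force: 0.0
```

```bash
python3 - <<'E'
from h import *
f=wcam('w9.png'); print(telemetry.sense()['eef_pos'])
for n in (220,):
    pass
t=trays(cam('top')); print(t)
plan([([505,0,220],down(0)),([500,383.5,215],down(11),150)])
E
```

```text
[ 495.77096701 -160.71049141  187.64022   ]
[(500.2, 382.6, np.float32(11.2), 158, 47), (485.4, 477.8, np.float32(-13.6), 159, 47)]
[0.29, -2.01, -0.32] [0.01, -2.46, 0.0] -> [501.0, -81.0, 203.0]
[0.21, -2.01, -0.39] [0.02, -2.46, 0.01] -> [505.0, -0.0, 220.0]
[-0.04, -3.2, 0.04] [0.0, 0.0, -0.61] -> [504.0, 128.0, 218.0]
[0.16, -3.19, 0.04] [0.0, 0.0, -0.61] -> [502.0, 256.0, 217.0]
[0.36, -3.18, 0.05] [0.0, 0.0, -0.61] -> [500.0, 384.0, 215.0]
```

View pics/w9.png

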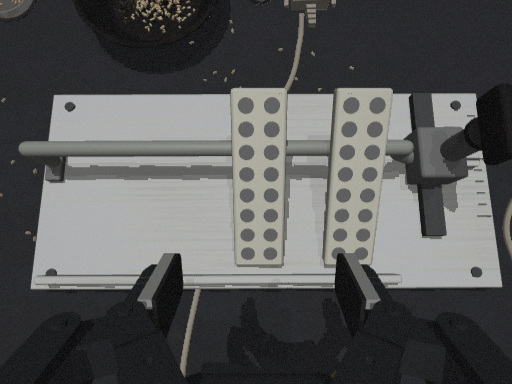

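Both trays lean parallel, lower ends at row ~265. Contact came at TCP z ≈ 66, so I'll stop slightly higher next time. On to tray 3.

>>> {"method": "play_rows", "body": {"dp": [[0.29,-2.01,-0.32],[0.29,-2.01,-0.32],[0.29,-2.01,-0.32],[0.29,-2.01,-0.32]], "rot": [[0,-2.46,0],[0,-2.46,0],[0,-2.46,0],[0,-2.46,0]], "fingers": 1}}

```text
clock: 25.7
eef_pos: [501.0, -78.8, 199.1]
tcp_rot: [3.141, -0.249, -0.001]
contact_force: [-0.3, 0.7, -0.4]
opening: 0.998
grasp_force: 0.0
```

>>> {"method": "play_rows", "body": {"dp": [[0.21,-2.01,-0.39],[0.21,-2.01,-0.39],[0.21,-2.01,-0.39],[0.21,-2.01,-0.39]], "rot": [[0,-2.46,0],[0,-2.46,0],[0,-2.46,0],[0,-2.46,0]]}}

```text
clock: 26.03
eef_pos: [507.0, 3.3, 215.6]
tcp_rot: [-3.14, 0.005, 0.006]
contact_force: [0.3, -1.1, -0.4]
opening: 1.001
grasp_force: 0.0
```

>>> {"method": "play_rows", "body": {"dp": [[-0.04,-3.2,0.04],[-0.04,-3.2,0.04],[-0.04,-3.2,0.04],[-0.04,-3.2,0.04]], "rot": [[0,0,-0.61],[0,0,-0.61],[0,0,-0.61],[0,0,-0.61]]}}

```text
clock: 26.37
eef_pos: [502.8, 132.8, 213.6]
tcp_rot: [-3.138, 0.004, 0.066]
contact_force: [-0.6, -0.4, 0.6]
opening: 0.999
grasp_force: 0.0
```

>>> {"method": "play_rows", "body": {"dp": [[0.16,-3.19,0.04],[0.16,-3.19,0.04],[0.16,-3.19,0.04],[0.16,-3.19,0.04]], "rot": [[0,0,-0.61],[0,0,-0.61],[0,0,-0.61],[0,0,-0.61]]}}

```text
clock: 26.7
eef_pos: [501.4, 260.7, 212.1]
tcp_rot: [-3.138, 0.004, 0.13]
contact_force: [-0.7, 0.2, 0.6]
opening: 1.003
grasp_force: 0.0
```

>>> {"method": "play_rows", "body": {"dp": [[0.36,-3.18,0.05],[0.36,-3.18,0.05],[0.36,-3.18,0.05],[0.36,-3.18,0.05],[0.36,-3.18,0.05]], "rot": [[0,0,-0.61],[0,0,-0.61],[0,0,-0.61],[0,0,-0.61],[0,0,-0.61]]}}

```text
clock: 27.12
eef_pos: [499.4, 384.9, 209.7]
tcp_rot: [-3.14, 0.005, 0.194]
contact_force: [0.4, -0.3, -0.6]
opening: 1.0
grasp_force: 0.0
```

>>> {"method": "play_rows", "body": {"dp": [[0,0,0],[0,0,0]], "rot": [[0,0,0],[0,0,0]]}}

```text
clock: 27.28
eef_pos: [499.7, 382.3, 210.5]
tcp_rot: [-3.141, 0.006, 0.191]
contact_force: [0.6, -1.0, 0.1]
opening: 1.003
grasp_force: 0.0
```

```bash
python3 - <<'E'
from h import *
s=telemetry.sense(); print(s['eef_pos'],s['tcp_rot'])
t=trays(wcam()); print(t)
b=min(t,key=lambda q:abs(q[1]-383)+abs(q[0]-500))
p,R=plan([([b[0],b[1],3],down(b[2]),230)]); print('then')
T,Q,a=target(-75,2,ext=2)
plan([([b[0],b[1],133],down(b[2])),(T+[0,0,80],Q,130),(T+[0,0,4],Q,80)],p=p,R=R)
E
```

```text
[499.65201666 382.31850615 210.49964748] [-3.14130138  0.0055761   0.1911459 ]
[(485.1, 478.8, np.float32(-13.3), 160, 45), (499.6, 384.2, np.float32(11.1), 158, 45)]
[0.03, -0.04, 5.2] [0.0, 0.05, -0.03] -> [500.0, 384.0, 3.0]
then
[0.0, 0.0, -3.25] [0.0, 0.0, 0.0] -> [500.0, 384.0, 133.0]
[-0.16, 2.89, -0.08] [-0.12, 1.2, 0.45] -> [516.0, 269.0, 136.0]
[-0.02, 2.9, -0.05] [-0.12, 1.2, 0.45] -> [531.0, 154.0, 139.0]
[0.12, 2.89, -0.01] [-0.12, 1.2, 0.46] -> [547.0, 40.0, 142.0]
[0.27, 2.89, 0.05] [-0.11, 1.2, 0.45] -> [564.0, -75.0, 145.0]
[-0.92, 0.0, 1.66] [0.0, 0.01, 0.0] -> [563.0, -75.0, 69.0]
```

>>> {"method": "play_rows", "body": {"dp": [[0,-0.04,0.9],[0.03,-0.04,1.8],[0.03,-0.04,2.7],[0.03,-0.04,3.4],[0.03,-0.04,3.9]], "rot": [[0,0,0],[0,0,0],[0,0,0],[0,0,0],[0,0,0]]}}

```text
clock: 27.75
eef_pos: [499.0, 383.7, 52.6]
tcp_rot: [3.141, 0.007, 0.191]
contact_force: [0.3, 0.2, -0.4]
opening: 1.003
grasp_force: 0.0
```

>>> {"method": "play_rows", "body": {"dp": [[0,0,0.5],[0,0,0.9],[0,0,1.2],[0,0,1.25],[0,0,1.25]], "rot": [[0,0,0],[0,0,0],[0,0,0],[0,0,0],[0,0,0]]}}

```text
clock: 28.17
eef_pos: [499.5, 385.3, 4.9]
tcp_rot: [-3.141, 0.005, 0.191]
contact_force: [-0.6, 0.1, 0.1]
opening: 1.003
grasp_force: 0.0
```

>>> {"method": "play_rows", "body": {"dp": [[0,0,0],[0,0,0],[0,0,0],[0,0,0],[0,0,0]], "rot": [[0,0,0],[0,0,0],[0,0,0],[0,0,0],[0,0,0]], "fingers": 0}}

```text
clock: 28.58
eef_pos: [500.1, 386.7, 6.6]
tcp_rot: [-3.14, 0.003, 0.193]
contact_force: [-0.7, -1.7, 6.2]
opening: 0.52
grasp_force: 40.4
```

>>> {"method": "play_rows", "body": {"dp": [[0,0,-0.4],[0,0,-1.2],[0,0,-2.0],[0,0,-2.8],[0,0,-3.25]], "rot": [[0,0,0],[0,0,0],[0,0,0],[0,0,0],[0,0,0]]}}

```text
clock: 29.0
eef_pos: [501.3, 387.2, 139.4]
tcp_rot: [-3.139, 0.001, 0.192]
contact_force: [0.8, 0.3, -0.2]
opening: 0.519
grasp_force: 41.6
```

>>> {"method": "play_rows", "body": {"dp": [[-0.04,0.6,0],[-0.08,1.2,0],[-0.12,2.0,-0.06],[-0.16,2.89,-0.08],[-0.16,2.89,-0.08]], "rot": [[-0.03,0.3,0.1],[-0.06,0.6,0.2],[-0.09,0.9,0.3],[-0.12,1.2,0.45],[-0.12,1.2,0.45]]}}

```text
clock: 29.42
eef_pos: [514.7, 266.6, 138.5]
tcp_rot: [3.13, -0.121, 0.144]
contact_force: [-0.4, -0.1, -0.9]
opening: 0.522
grasp_force: 41.6
```

>>> {"method": "play_rows", "body": {"dp": [[0,0.7,0],[0,1.4,0],[0,2.15,-0.04],[-0.02,2.9,-0.05],[-0.02,2.9,-0.05]], "rot": [[-0.03,0.3,0.1],[-0.06,0.6,0.2],[-0.09,0.9,0.3],[-0.12,1.2,0.45],[-0.12,1.2,0.45]]}}

```text
clock: 29.83
eef_pos: [530.4, 152.8, 141.3]
tcp_rot: [3.127, -0.248, 0.097]
contact_force: [-0.9, -0.3, -1.3]
opening: 0.52
grasp_force: 41.7
```

>>> {"method": "play_rows", "body": {"dp": [[0.03,0.7,0],[0.06,1.4,0],[0.09,2.15,0],[0.12,2.89,-0.01],[0.12,2.89,-0.01]], "rot": [[-0.03,0.3,0.1],[-0.06,0.6,0.2],[-0.09,0.9,0.3],[-0.12,1.2,0.46],[-0.12,1.2,0.46]]}}

```text
clock: 30.25
eef_pos: [546.7, 38.9, 144.4]
tcp_rot: [3.131, -0.375, 0.047]
contact_force: [0.1, -0.1, -1.7]
opening: 0.521
grasp_force: 41.7
```

>>> {"method": "play_rows", "body": {"dp": [[0.07,0.7,0],[0.14,1.4,0],[0.2,2.15,0.03],[0.27,2.89,0.05],[0.27,2.89,0.05]], "rot": [[-0.03,0.3,0.1],[-0.06,0.6,0.2],[-0.09,0.9,0.3],[-0.11,1.2,0.45],[-0.11,1.2,0.45]]}}

```text
clock: 30.67
eef_pos: [564.1, -75.6, 148.0]
tcp_rot: [3.14, -0.503, -0.002]
contact_force: [-0.6, 1.1, -1.1]
opening: 0.521
grasp_force: 41.7
```

>>> {"method": "play_rows", "body": {"dp": [[0,0,0],[0,0,0]], "rot": [[0,0,0],[0,0,0]]}}

```text
clock: 30.83
eef_pos: [563.5, -72.5, 147.7]
tcp_rot: [-3.141, -0.499, -0.002]
contact_force: [-0.0, 0.3, -0.5]
opening: 0.519
grasp_force: 41.7
```

```bash
python3 - <<'E'
from h import *
s=telemetry.sense(); print(s['eef_pos'],s['tcp_rot'],s['opening'],s['contact_force'])
f=wcam('w10.png')
T,Q,a=target(-75,2,ext=2); print(T,a)
plan([(T+[0,0,4],Q,100)])
# tray far top edge in the picture, column 258
c=f['color'][:,258].min(1); print([v for v in range(60,200) if c[v]>140 and c[v-1]<=140][:3])
E
```

```text
[563.45908146 -72.47688683 147.67764939] [-3.14112967e+00 -4.99080484e-01 -1.96128385e-03] 0.5189779947769961 [-0.00061345  0.32279538 -0.51943997]
[563.37514684 -75.          65.06528508] 28.92150034818631
[-0.94, 0.07, 1.72] [0.0, 0.05, -0.01] -> [563.0, -75.0, 69.0]
[97]
```

>>> {"method": "play_rows", "body": {"dp": [[-0.2,0.05,0.35],[-0.4,0.05,0.7],[-0.6,0.05,1.05],[-0.75,0.05,1.4],[-0.92,0.05,1.72]], "rot": [[0,0,0],[0,0,0],[0,0,0],[0,0,0],[0,0,0]]}}

```text
clock: 31.3
eef_pos: [564.2, -72.8, 73.6]
tcp_rot: [-3.14, -0.499, 0.001]
contact_force: [-0.6, 0.3, -0.7]
opening: 0.521
grasp_force: 41.7
```

>>> {"method": "play_rows", "body": {"dp": [[0,0,0],[0,0,0],[0,0,0],[0,0,0],[0,0,0]], "rot": [[0,0,0],[0,0,0],[0,0,0],[0,0,0],[0,0,0]]}}

```text
clock: 31.72
eef_pos: [564.9, -74.3, 75.8]
tcp_rot: [-3.141, -0.502, 0.0]
contact_force: [-1.3, -0.3, -0.2]
opening: 0.519
grasp_force: 41.7
```

>>> {"method": "play_rows", "body": {"dp": [[-0.03,0,0.05],[-0.06,0,0.1],[-0.09,0,0.14],[-0.1,0,0.14],[-0.1,0,0.14]], "rot": [[0,0,0],[0,0,0],[0,0,0],[0,0,0],[0,0,0]]}}

```text
clock: 32.13
eef_pos: [563.6, -74.5, 68.4]
tcp_rot: [-3.14, -0.501, -0.001]
contact_force: [0.0, -0.5, -1.2]
opening: 0.519
grasp_force: 41.7
```

Now a bit lower, release and retreat, then on to tray 4.

>>> {"method": "play_rows", "body": {"dp": [[-0.02,0,0.02],[-0.02,0,0.03],[-0.02,0,0.03]], "rot": [[0,0,0],[0,0,0],[0,0,0]]}}

```text
clock: 32.38
eef_pos: [563.5, -74.5, 67.0]
tcp_rot: [-3.141, -0.501, -0.001]
contact_force: [-2.3, -0.4, 3.7]
opening: 0.522
grasp_force: 42.3
```

>>> {"method": "play_rows", "body": {"dp": [[0,0,0],[0,0,0],[0,0,0],[0,0,0],[0,0,0]], "rot": [[0,0,0],[0,0,0],[0,0,0],[0,0,0],[0,0,0]], "fingers": 0.85}}

```text
clock: 32.8
eef_pos: [563.4, -74.4, 66.6]
tcp_rot: [-3.14, -0.501, -0.001]
contact_force: [0.3, 1.5, 0.1]
opening: 0.849
grasp_force: 0.0
```

>>> {"method": "play_rows", "body": {"dp": [[0,0,-0.4],[0,0,-1.0],[0,0,-1.8],[0,0,-2.6],[0,0,-3.4]], "rot": [[0,0,0],[0,0,0],[0,0,0],[0,0,0],[0,0,0]]}}

```text
clock: 33.22
eef_pos: [501.1, -74.7, 177.6]
tcp_rot: [3.141, -0.497, -0.001]
contact_force: [0.3, 1.4, 0.5]
opening: 0.846
grasp_force: 0.0
```

>>> {"method": "play_rows", "body": {"dp": [[0,0,0],[0,0,0],[0,0,0]], "rot": [[0,0,0],[0,0,0],[0,0,0]]}}

```text
clock: 33.47
eef_pos: [502.7, -74.2, 178.6]
tcp_rot: [-3.14, -0.502, -0.001]
contact_force: [0.7, -1.2, -0.2]
opening: 0.846
grasp_force: 0.0
```

```bash
python3 - <<'E'
from h import *
f=wcam('w11.png'); print(telemetry.sense()['eef_pos'])
c=f['color'][:,258].min(1); print([v for v in range(60,300) if (c[v]>140)!=(c[v-1]>140)])
t=trays(cam('top')); print(t)
plan([([490,120,220],down(0)),([485.3,478.5,215],down(-13.5),155)])
E
```

```text
[502.42282021 -74.07265808 177.5256019 ]
[93, 272, 275, 281, 283, 291, 294, 295]
[(485.4, 477.8, np.float32(-13.6), 159, 47)]
[0.12, -2.43, -0.54] [-0.01, -2.38, 0.0] -> [496.0, 23.0, 198.0]
[-0.02, -2.42, -0.56] [-0.01, -2.38, -0.01] -> [490.0, 120.0, 220.0]
[-0.04, -2.99, 0.04] [0.0, 0.0, 0.75] -> [488.0, 240.0, 218.0]
[-0.27, -2.97, 0.04] [0.0, 0.0, 0.75] -> [487.0, 359.0, 217.0]
[-0.51, -2.95, 0.04] [0.0, 0.0, 0.75] -> [485.0, 479.0, 215.0]
```

View pics/w11.png

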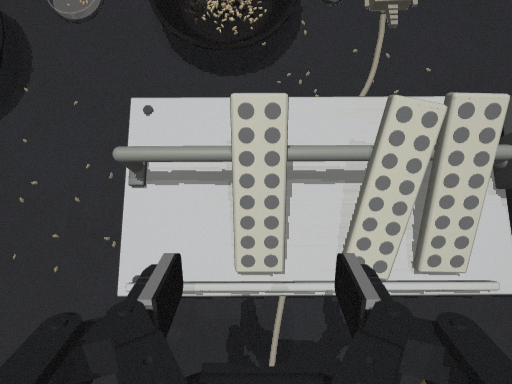

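Tray 3 stands well, but tray 2 (middle, about (417,100) to (365,270)) has been knocked askew. I'll measure it on the slope plane and mend it now.

```bash
cat >> h.py <<'E'
def plane(f,uv,ext=4,h=14):
    """pixels -> (y, distance up the slope from lower end) on the top face of a leaned tray"""
    T,Q,a=target(0,0,ext=ext); n=-Q.apply([0,0,1]); q=T+(h-7)*n; ex=Q.apply([1,0,0]); q0=q-80*ex
    R=f['R'];c=-R.T@f['t']; out=[]
    for p in uv:
        d=R.T@np.linalg.solve(np.array(f['mtx']),[*p,1.]); X=c+d*(n@(q-c))/(n@d); out.append([X[1],ex@(X-q0)])
    return np.array(out).round(1)
E
python3 - <<'E'
from h import *
f=wcam(); c=f['color']
hsv=cv2.cvtColor(c,cv2.COLOR_RGB2HSV); print(c[110,258],c[150,410],c[130,200],c[110,330],hsv[110,258],hsv[110,330],hsv[110,415])
m=((c[:,:,0].astype(int)-c[:,:,2]>14)&(c.min(2)>110)).astype(np.uint8); m=cv2.morphologyEx(m,cv2.MORPH_CLOSE,np.ones((11,11)))
n,l,st,ce=cv2.connectedComponentsWithStats(m)
for i in range(1,n):
    if st[i,4]<2000: continue
    ct=max(cv2.findContours((l==i).astype(np.uint8),0,1)[0],key=cv2.contourArea).reshape(-1,2)
    W=plane(f,ct).astype(np.float32); r_=cv2.minAreaRect(W); print(st[i],r_)
print('by hand', plane(f,[(395,97),(443,105),(387,278),(452,94),(508,94),(467,272),(417,272),(232,93),(287,93)]).tolist())
E
```

```text
[190 188 175] [188 187 172] [191 193 194] [187 189 188] [ 26  20 190] [ 75   3 189] [ 28  21 186]
[  349    88   163   190 11768] ((-213.38311767578125, 74.7914047241211), (110.5593032836914, 167.35980224609375), 2.1926889419555664)
[ 232   91   55  179 5970] ((-74.19459533691406, 78.94707489013672), (156.97625732421875, 43.1377067565918), 89.841064453125)
by hand [[-178.9, 152.8], [-216.8, 146.8], [-193.9, -9.2], [-222.2, 155.0], [-265.0, 154.9], [-267.2, -2.8], [-220.9, -2.8], [-53.7, 155.9], [-95.8, 155.9]]
```

```bash
python3 - <<'E'
from h import *
T,Q,a=target(-124,2,off=-52,ext=4); up=-Q.apply([0,0,1])
s=telemetry.sense(); print(s['eef_pos'],T)
plan([(T+80*up,Q),(T,Q,90),(T+[0,-25,0],Q)])
E
```

```text
[502.15964259 -73.94047413 176.59811784] [ 519.80429225 -124.           40.130353  ]
[-1.27, 1.25, 1.21] [-0.01, 0.16, -0.01] -> [481.0, -124.0, 110.0]
[0.0, 0.01, 2.0] [0.0, 0.0, 0.0] -> [520.0, -124.0, 40.0]
[0.0, 0.62, 0.0] [0.0, 0.0, 0.0] -> [520.0, -149.0, 40.0]
```

>>> {"method": "play_rows", "body": {"dp": [[-0.4,0.4,0.3],[-0.8,0.8,0.7],[-1.27,1.25,1.2],[-1.27,1.25,1.2],[-1.27,1.25,1.2]], "rot": [[0,0.1,0],[0,0.16,0],[0,0.16,0],[0,0.16,0],[0,0.16,0]], "fingers": 0}}

```text
clock: 34.03
eef_pos: [479.9, -124.6, 109.0]
tcp_rot: [-3.14, -0.513, -0.002]
contact_force: [0.8, 0.5, 0.6]
opening: 0.14
grasp_force: 0.0
```

>>> {"method": "play_rows", "body": {"dp": [[0,0,0],[0,0,0],[0,0,0.3],[0,0,0.7],[0,0,1.0]], "rot": [[0,0,0],[0,0,0],[0,0,0],[0,0,0],[0,0,0]]}}

```text
clock: 34.45
eef_pos: [501.9, -123.8, 76.8]
tcp_rot: [-3.14, -0.518, -0.0]
contact_force: [0.1, 1.1, 0.4]
opening: 0.001
grasp_force: 0.0
```

```bash
python3 - <<'E'
from h import *
s=telemetry.sense(); print(s['opening'])
T,Q,a=target(-124,2,off=-52,ext=4); plan([(T,Q,90)])
wcam('w12.png')
E
```

```text
0.0013630971162754363
[-0.06, 0.01, 1.02] [-0.01, -0.03, 0.0] -> [520.0, -124.0, 40.0]
```

View pics/w12.png

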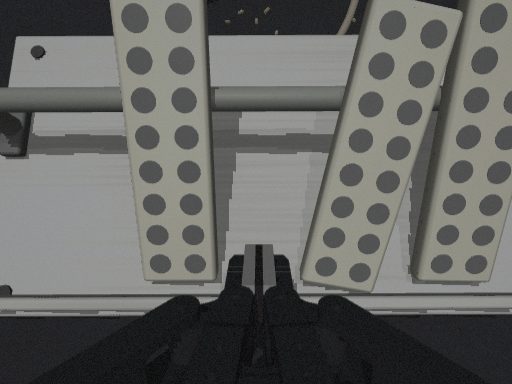

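The shut fingers (260,260) sit between tray 3 and the askew tray 2, whose lower corners are at (302,276) and (372,290). That makes more than 14 views, so from here I use numbers only.

```bash
python3 - <<'E'
from h import *
f=wcam(); print(plane(f,[(302,276),(372,290),(372,0),(462,12),(413,278),(470,0),(217,280),(240,262)]).tolist())
E
```

```text
[[-150.4, 2.2], [-194.5, -7.8], [-177.1, 151.0], [-220.3, 146.0], [-218.8, 0.8], [-223.1, 151.0], [-98.0, -0.6], [-112.4, 12.0]]
```

>>> {"method": "play_rows", "body": {"dp": [[-0.02,0,0.3],[-0.05,0,0.6],[-0.05,0,0.9],[-0.05,0,1.0],[-0.05,0,1.0]], "rot": [[0,0,0],[0,0,0],[0,0,0],[0,0,0],[0,0,0]]}}

```text
clock: 34.97
eef_pos: [519.3, -123.3, 41.2]
tcp_rot: [-3.139, -0.517, -0.001]
contact_force: [1.1, 0.5, 0.1]
opening: -0.003
grasp_force: 0.0
```

>>> {"method": "play_rows", "body": {"dp": [[0,0.12,0],[0,0.24,0],[0,0.36,0],[0,0.44,0],[0,0.5,0]], "rot": [[0,0,0],[0,0,0],[0,0,0],[0,0,0],[0,0,0]]}}

```text
clock: 35.38
eef_pos: [518.9, -144.0, 42.0]
tcp_rot: [-3.14, -0.518, -0.001]
contact_force: [-0.0, 0.3, -0.1]
opening: 0.001
grasp_force: 0.3
```

>>> {"method": "play_rows", "body": {"dp": [[0,0.03,0],[0,0.06,0],[0,0.1,0],[0,0.12,0],[0,0.12,0]], "rot": [[0,0,0],[0,0,0],[0,0,0],[0,0,0],[0,0,0]]}}

```text
clock: 35.8
eef_pos: [518.8, -149.0, 41.3]
tcp_rot: [-3.14, -0.517, -0.001]
contact_force: [0.0, 1.2, 1.1]
opening: -0.003
grasp_force: 0.2
```

```bash
cat >> h.py <<'E'
def edges(f,srow):
    """cream tray edges along y on the leaned top-face plane, at slope distances srow"""
    T,Q,a=target(0,0,ext=4); n=-Q.apply([0,0,1]); ex=Q.apply([1,0,0])
    c=cv2.GaussianBlur(f['color'],(3,3),0).astype(int)
    for s in srow:
        ys=np.arange(60,-300,-.5); on=[]
        for y in ys:
            u,v=proj(f,T+7*n+(s-80)*ex+[0,y,0]).round().astype(int)
            on.append(0<=u<512 and 0<=v<384 and c[v,u,0]-c[v,u,2]>9 and c[v,u].min()>80)
        on=np.array(on).astype(np.uint8); on=cv2.morphologyEx(on[None],cv2.MORPH_CLOSE,np.ones((1,5)))[0]
        d=np.flatnonzero(np.diff(np.r_[0,on,0].astype(int))); print(s,[(ys[a],ys[min(b,len(ys)-1)]) for a,b in zip(d[::2],d[1::2]) if b-a>12])
E
python3 - <<'E'
from h import *
print(telemetry.sense()['eef_pos'],telemetry.sense()['contact_force'])
f=wcam(); edges(f,(28,49,68,87,106))
E
```

```text
[ 518.81833381 -148.95232724   41.25246041] [0.00709547 1.15144783 1.08590146]
28 [(np.float64(-70.0), np.float64(-78.0)), (np.float64(-183.0), np.float64(-191.5)), (np.float64(-242.5), np.float64(-250.0))]
49 [(np.float64(-70.5), np.float64(-78.0)), (np.float64(-184.5), np.float64(-194.0)), (np.float64(-243.0), np.float64(-250.5))]
68 [(np.float64(-70.5), np.float64(-78.0)), (np.float64(-186.0), np.float64(-195.5)), (np.float64(-243.0), np.float64(-250.5))]
87 [(np.float64(-71.0), np.float64(-78.0)), (np.float64(-188.0), np.float64(-197.5)), (np.float64(-207.5), np.float64(-214.0)), (np.float64(-243.5), np.float64(-250.5))]
106 [(np.float64(-71.0), np.float64(-78.5)), (np.float64(-189.5), np.float64(-199.0)), (np.float64(-243.5), np.float64(-250.5))]
```

>>> {"method": "play_rows", "body": {"dp": [[0,0.04,0],[0,0.08,0],[0,0.12,0],[0,0.15,0],[0,0.15,0]], "rot": [[0,0,0],[0,0,0],[0,0,0],[0,0,0],[0,0,0]]}}

```text
clock: 36.27
eef_pos: [518.9, -155.2, 41.2]
tcp_rot: [-3.141, -0.517, -0.001]
contact_force: [-0.1, -0.7, 0.4]
opening: -0.0
grasp_force: 0.1
```

```bash
python3 - <<'E'
from h import *
print(telemetry.sense()['eef_pos'],telemetry.sense()['contact_force'])
f=wcam(); edges(f,(10,28,106,125)); edges(f,(38,96))
E
```

```text
[ 518.8797936  -155.19658027   41.23998114] [-0.11912149 -0.69486363  0.42924187]
10 [(np.float64(-70.0), np.float64(-77.5)), (np.float64(-243.0), np.float64(-249.5))]
28 [(np.float64(-70.5), np.float64(-78.0)), (np.float64(-188.0), np.float64(-197.0)), (np.float64(-242.5), np.float64(-250.0))]
106 [(np.float64(-71.0), np.float64(-78.5)), (np.float64(-190.5), np.float64(-199.0)), (np.float64(-243.5), np.float64(-250.5))]
125 [(np.float64(-71.5), np.float64(-78.5)), (np.float64(-193.0), np.float64(-200.0)), (np.float64(-243.5), np.float64(-251.0))]
38 [(np.float64(-53.0), np.float64(-97.0)), (np.float64(-170.0), np.float64(-201.0)), (np.float64(-206.0), np.float64(-214.0)), (np.float64(-223.0), np.float64(-267.5))]
96 [(np.float64(-54.0), np.float64(-96.5)), (np.float64(-181.0), np.float64(-203.0)), (np.float64(-207.0), np.float64(-216.0)), (np.float64(-224.0), np.float64(-259.0))]
```

Straight now (about 0.03 rad). Retreating and heading for tray 4.

>>> {"method": "play_rows", "body": {"dp": [[0,-0.2,0],[0,-0.5,0],[0,-0.65,-0.5],[0,-0.65,-1.3],[0,-0.65,-2.2]], "rot": [[0,0,0],[0,0,0],[0,0,0],[0,0,0],[0,0,0]]}}

```text
clock: 36.73
eef_pos: [495.0, -126.4, 87.1]
tcp_rot: [-3.133, -0.521, -0.001]
contact_force: [0.8, 0.8, 0.7]
opening: -0.003
grasp_force: 0.0
```

>>> {"method": "play_rows", "body": {"dp": [[0,0,-0.9],[0,0,-1.3],[0,0,-1.3],[0,0,-1.3]], "rot": [[0,0,0],[0,0,0],[0,0,0],[0,0,0]]}}

```text
clock: 37.07
eef_pos: [469.5, -127.7, 134.1]
tcp_rot: [-3.136, -0.525, 0.0]
contact_force: [0.5, -1.0, 0.2]
opening: -0.0
grasp_force: 0.0
```

```bash
python3 - <<'E'
from h import *
print(telemetry.sense()['eef_pos'])
f=wcam(); edges(f,(28,106,125)); print(trays(cam('top')))
plan([([480,120,220],down(0)),([485.3,478.5,215],down(-13.5),155)])
E
```

```text
[ 469.48790662 -127.68470455  134.06617035]
28 [(np.float64(-70.5), np.float64(-78.5)), (np.float64(-169.0), np.float64(-175.5)), (np.float64(-188.5), np.float64(-196.5)), (np.float64(-242.0), np.float64(-250.0))]
106 [(np.float64(-71.0), np.float64(-78.0)), (np.float64(-190.0), np.float64(-199.5)), (np.float64(-243.5), np.float64(-251.0))]
125 [(np.float64(-191.0), np.float64(-199.5)), (np.float64(-244.0), np.float64(-250.5))]
[(485.4, 477.7, np.float32(-13.5), 159, 47)]
[0.65, -3.1, -0.86] [-0.03, -2.5, 0.01] -> [475.0, -4.0, 176.0]
[0.4, -3.1, -1.01] [-0.04, -2.51, 0.01] -> [480.0, 120.0, 220.0]
[0.04, -2.99, 0.04] [0.0, 0.0, 0.75] -> [482.0, 240.0, 218.0]
[-0.19, -2.98, 0.04] [0.0, 0.0, 0.75] -> [483.0, 359.0, 217.0]
[-0.42, -2.95, 0.04] [0.0, 0.0, 0.75] -> [485.0, 478.0, 215.0]
```

>>> {"method": "play_rows", "body": {"dp": [[0.65,-3.1,-0.86],[0.65,-3.1,-0.86],[0.65,-3.1,-0.86],[0.65,-3.1,-0.86],[0.65,-3.1,-0.86]], "rot": [[0,-2.5,0],[0,-2.5,0],[0,-2.5,0],[0,-2.5,0],[0,-2.5,0]]}}

```text
clock: 37.58
eef_pos: [475.4, -36.1, 154.9]
tcp_rot: [-3.092, -0.317, 0.01]
contact_force: [0.2, -0.3, -0.0]
opening: 0.0
grasp_force: 0.0
```

>>> {"method": "play_rows", "body": {"dp": [[0.4,-3.1,-1.01],[0.4,-3.1,-1.01],[0.4,-3.1,-1.01],[0.4,-3.1,-1.01],[0.4,-3.1,-1.01]], "rot": [[0,-2.5,0],[0,-2.5,0],[0,-2.5,0],[0,-2.5,0],[0,-2.5,0]], "fingers": 1}}

```text
clock: 38.0
eef_pos: [476.0, 89.0, 205.1]
tcp_rot: [-3.091, -0.06, 0.029]
contact_force: [0.3, -0.1, -0.7]
opening: 0.708
grasp_force: 0.0
```

>>> {"method": "play_rows", "body": {"dp": [[0.04,-2.99,0.04],[0.04,-2.99,0.04],[0.04,-2.99,0.04],[0.04,-2.99,0.04]], "rot": [[0,0,0.75],[0,0,0.75],[0,0,0.75],[0,0,0.75]]}}

```text
clock: 38.33
eef_pos: [473.0, 209.1, 207.9]
tcp_rot: [-3.087, -0.054, -0.052]
contact_force: [-0.9, -0.6, 0.3]
opening: 1.0
grasp_force: 0.0
```

>>> {"method": "play_rows", "body": {"dp": [[-0.19,-2.98,0.04],[-0.19,-2.98,0.04],[-0.19,-2.98,0.04],[-0.19,-2.98,0.04]], "rot": [[0,0,0.75],[0,0,0.75],[0,0,0.75],[0,0,0.75]]}}

```text
clock: 38.67
eef_pos: [472.0, 328.5, 211.9]
tcp_rot: [-3.083, -0.049, -0.13]
contact_force: [0.3, -1.0, -0.3]
opening: 0.993
grasp_force: 0.0
```

>>> {"method": "play_rows", "body": {"dp": [[-0.42,-2.95,0.04],[-0.42,-2.95,0.04],[-0.42,-2.95,0.04],[-0.42,-2.95,0.04],[-0.42,-2.95,0.04]], "rot": [[0,0,0.75],[0,0,0.75],[0,0,0.75],[0,0,0.75],[0,0,0.75]]}}

```text
clock: 39.08
eef_pos: [470.3, 443.2, 215.0]
tcp_rot: [-3.084, -0.044, -0.209]
contact_force: [-0.3, -0.5, 0.2]
opening: 1.001
grasp_force: 0.0
```

>>> {"method": "play_rows", "body": {"dp": [[0,0,0],[0,0,0],[0,0,0]], "rot": [[0,0,0],[0,0,0],[0,0,0]]}}

```text
clock: 39.33
eef_pos: [471.1, 441.3, 216.8]
tcp_rot: [-3.083, -0.046, -0.213]
contact_force: [-0.4, 0.1, -0.1]
opening: 1.0
grasp_force: 0.0
```

```bash
python3 - <<'E'
from h import *
s=telemetry.sense(); print(s['eef_pos'],s['tcp_rot'],s['opening'],s['qpos'].round(2))
t=trays(wcam()); print(t)
b=min(t,key=lambda q:abs(q[1]-478)+abs(q[0]-485))
p,R=plan([([b[0],b[1],3],down(b[2]),230)]); print('then')
T,Q,a=target(10,1,ext=2)
plan([([b[0],b[1],133],down(b[2])),(T+[0,0,80],Q,130),(T+[0,0,4],Q,80)],p=p,R=R)
E
```

```text
[471.08899945 441.29826409 216.77522542] [-3.08323133 -0.04590643 -0.21313817] 1.000002647942739 [ 0.75  0.36  1.66 -0.01  1.05  2.54]
[(484.7, 478.9, np.float32(-13.3), 159, 45)]
[-0.11, -0.67, 5.4] [-0.57, -0.44, 0.19] -> [485.0, 479.0, 3.0]
then
[-0.01, 0.0, -3.25] [0.0, 0.0, 0.0] -> [485.0, 479.0, 133.0]
[1.15, 2.74, -0.08] [0.14, 1.2, -0.54] -> [504.0, 362.0, 136.0]
[1.0, 2.8, 0.01] [0.14, 1.2, -0.54] -> [524.0, 245.0, 140.0]
[0.83, 2.86, 0.09] [0.14, 1.2, -0.54] -> [543.0, 127.0, 143.0]
[0.65, 2.89, 0.14] [0.14, 1.2, -0.54] -> [563.0, 10.0, 146.0]
[-0.92, 0.0, 1.66] [0.0, 0.0, 0.0] -> [563.0, 10.0, 70.0]
```

>>> {"method": "play_rows", "body": {"dp": [[0,-0.3,0.6],[-0.1,-0.67,1.2],[-0.11,-0.67,2.0],[-0.11,-0.67,2.4],[-0.11,-0.67,2.4]], "rot": [[-0.57,-0.44,0.19],[-0.57,-0.44,0.19],[-0.57,-0.44,0.19],[-0.57,-0.44,0.19],[-0.57,-0.44,0.19]]}}

```text
clock: 39.8
eef_pos: [476.2, 472.3, 118.6]
tcp_rot: [3.136, 0.004, -0.231]
contact_force: [-0.0, -0.6, -0.6]
opening: 1.002
grasp_force: 0.0
```

>>> {"method": "play_rows", "body": {"dp": [[0,0,0],[0,0,0],[0,0,0]], "rot": [[0,0,0],[0,0,0],[0,0,0]]}}

```text
clock: 40.05
eef_pos: [478.7, 475.1, 125.0]
tcp_rot: [-3.139, -0.002, -0.231]
contact_force: [0.6, -0.1, -0.4]
opening: 0.997
grasp_force: 0.0
```

```bash
python3 - <<'E'
from h import *
s=telemetry.sense(); print(s['eef_pos'],s['tcp_rot'])
plan([([484.7,478.9,4],down(-13.3),230)])
E
```

```text
[478.74487032 475.09539489 125.00498916] [-3.13919727e+00 -1.70787513e-03 -2.30858821e-01]
[0.12, -0.12, 3.03] [-0.02, -0.02, 0.01] -> [485.0, 479.0, 4.0]
```

>>> {"method": "play_rows", "body": {"dp": [[0.12,-0.12,0.8],[0.12,-0.12,1.6],[0.12,-0.12,2.4],[0.12,-0.12,2.9],[0.12,-0.12,3.03]], "rot": [[0,0,0],[0,0,0],[0,0,0],[0,0,0],[0,0,0]]}}

```text
clock: 40.47
eef_pos: [482.5, 476.9, -0.5]
tcp_rot: [3.139, 0.002, -0.231]
contact_force: [-0.4, 0.0, -0.1]
opening: 0.998
grasp_force: 0.0
```

>>> {"method": "play_rows", "body": {"dp": [[0,0,0],[0,0,0],[0,0,0],[0,0,0],[0,0,0]], "rot": [[0,0,0],[0,0,0],[0,0,0],[0,0,0],[0,0,0]]}}

```text
clock: 40.88
eef_pos: [484.3, 478.9, 3.4]
tcp_rot: [-3.14, -0.001, -0.231]
contact_force: [0.9, -0.2, -0.7]
opening: 0.998
grasp_force: 0.0
```

>>> {"method": "play_rows", "body": {"dp": [[0,0,0],[0,0,0],[0,0,0],[0,0,0],[0,0,0]], "rot": [[0,0,0],[0,0,0],[0,0,0],[0,0,0],[0,0,0]], "fingers": 0}}

```text
clock: 41.3
eef_pos: [483.7, 478.4, 2.1]
tcp_rot: [-3.141, -0.0, -0.23]
contact_force: [-0.8, -1.1, 4.7]
opening: 0.527
grasp_force: 41.5
```

>>> {"method": "play_rows", "body": {"dp": [[0,0,-0.4],[0,0,-1.2],[0,0,-2.0],[0,0,-2.8],[0,0,-3.25]], "rot": [[0,0,0],[0,0,0],[0,0,0],[0,0,0],[0,0,0]]}}

```text
clock: 41.72
eef_pos: [484.4, 479.1, 135.1]
tcp_rot: [-3.139, -0.002, -0.23]
contact_force: [0.6, 0.2, -0.3]
opening: 0.529
grasp_force: 41.5
```

```bash
python3 - <<'E'
from h import *
s=telemetry.sense(); print(s['eef_pos'],s['tcp_rot'])
T,Q,a=target(10,0,ext=2)
plan([(T+[0,0,80],Q,130)])
E
```

```text
[484.42683763 479.08649035 135.112441  ] [-3.13898881e+00 -1.87440331e-03 -2.30494890e-01]
[1.14, 2.74, -0.08] [0.13, 1.19, -0.54] -> [504.0, 362.0, 138.0]
[0.99, 2.8, 0.02] [0.13, 1.2, -0.54] -> [523.0, 245.0, 141.0]
[0.83, 2.86, 0.09] [0.14, 1.19, -0.54] -> [543.0, 127.0, 144.0]
[0.64, 2.9, 0.15] [0.13, 1.2, -0.54] -> [562.0, 10.0, 147.0]
```

>>> {"method": "play_rows", "body": {"dp": [[0.25,0.6,0],[0.5,1.2,0],[0.8,1.95,-0.06],[1.14,2.74,-0.08],[1.14,2.74,-0.08]], "rot": [[0.03,0.3,-0.13],[0.06,0.6,-0.26],[0.1,0.9,-0.4],[0.13,1.2,-0.54],[0.13,1.2,-0.54]]}}

```text
clock: 42.13
eef_pos: [501.6, 355.5, 134.1]
tcp_rot: [-3.136, -0.126, -0.174]
contact_force: [-1.0, 0.4, -1.7]
opening: 0.525
grasp_force: 41.5
```

>>> {"method": "play_rows", "body": {"dp": [[0.25,0.7,0],[0.5,1.4,0],[0.75,2.1,0],[0.99,2.8,0.02],[0.99,2.8,0.02]], "rot": [[0.03,0.3,-0.13],[0.06,0.6,-0.26],[0.1,0.9,-0.4],[0.13,1.2,-0.54],[0.13,1.2,-0.54]]}}

```text
clock: 42.55
eef_pos: [520.7, 239.4, 137.0]
tcp_rot: [-3.132, -0.251, -0.119]
contact_force: [0.5, -0.2, -1.7]
opening: 0.526
grasp_force: 41.7
```

>>> {"method": "play_rows", "body": {"dp": [[0.2,0.7,0.02],[0.4,1.4,0.04],[0.6,2.1,0.06],[0.83,2.86,0.09],[0.83,2.86,0.09]], "rot": [[0.03,0.3,-0.13],[0.06,0.6,-0.26],[0.1,0.9,-0.4],[0.13,1.2,-0.54],[0.13,1.2,-0.54]]}}

```text
clock: 42.97
eef_pos: [540.8, 122.6, 140.6]
tcp_rot: [-3.135, -0.378, -0.061]
contact_force: [-1.1, -0.2, -1.9]
opening: 0.529
grasp_force: 41.8
```

>>> {"method": "play_rows", "body": {"dp": [[0.16,0.7,0.03],[0.32,1.4,0.06],[0.5,2.1,0.1],[0.64,2.9,0.15],[0.64,2.9,0.15]], "rot": [[0.03,0.3,-0.13],[0.06,0.6,-0.26],[0.1,0.9,-0.4],[0.13,1.2,-0.54],[0.13,1.2,-0.54]]}}

```text
clock: 43.38
eef_pos: [561.2, 6.6, 144.0]
tcp_rot: [3.136, -0.505, 0.002]
contact_force: [0.0, -0.3, -1.8]
opening: 0.52
grasp_force: 41.9
```

>>> {"method": "play_rows", "body": {"dp": [[0,0,0],[0,0,0],[0,0,0],[0,0,0]], "rot": [[0,0,0],[0,0,0],[0,0,0],[0,0,0]]}}

```text
clock: 43.72
eef_pos: [561.6, 10.2, 144.4]
tcp_rot: [3.137, -0.504, 0.003]
contact_force: [-1.7, 0.1, -1.6]
opening: 0.526
grasp_force: 41.9
```

```bash
python3 - <<'E'
from h import *
s=telemetry.sense(); print(s['eef_pos'],s['tcp_rot'],s['opening'],s['contact_force'])
f=wcam(); c=f['color'][:,258].astype(int); print([v for v in range(60,200) if (c[v].min()>140)!=(c[v-1].min()>140)])
c=f['color'][150].astype(int); print([u for u in range(150,380) if (c[u].min()>140)!=(c[u-1].min()>140)])
T,Q,a=target(10,3.5,ext=2); print(T)
plan([(T+[0,0,6],Q,100)])
E
```

```text
[561.64913355  10.22808073 144.43238531] [ 3.13736401e+00 -5.04438911e-01  2.97151671e-03] 0.5256850469420796 [-1.67984386  0.10957275 -1.59344998]
[92]
[202]
[564.10056314  10.          63.75236041]
[-0.85, 0.0, 1.66] [0.03, 0.0, 0.03] -> [564.0, 10.0, 70.0]
```

>>> {"method": "play_rows", "body": {"dp": [[-0.2,0,0.35],[-0.4,0,0.7],[-0.6,0,1.05],[-0.75,0,1.35],[-0.88,0,1.6]], "rot": [[0,0,0],[0,0,0],[0,0,0],[0,0,0],[0,0,0]]}}

```text
clock: 44.18
eef_pos: [561.1, 9.5, 72.8]
tcp_rot: [3.137, -0.503, 0.003]
contact_force: [-0.9, -0.4, -0.8]
opening: 0.525
grasp_force: 41.9
```

>>> {"method": "play_rows", "body": {"dp": [[0,0,0],[0,0,0],[0,0,0],[0,0,0],[0,0,0]], "rot": [[0,0,0],[0,0,0],[0,0,0],[0,0,0],[0,0,0]]}}

```text
clock: 44.6
eef_pos: [562.1, 8.6, 75.0]
tcp_rot: [3.136, -0.506, 0.002]
contact_force: [-0.7, -0.2, -2.1]
opening: 0.527
grasp_force: 41.9
```

>>> {"method": "play_rows", "body": {"dp": [[-0.03,0,0.05],[-0.06,0,0.1],[-0.08,0,0.15],[-0.09,0,0.18],[-0.09,0,0.18]], "rot": [[0,0,0],[0,0,0],[0,0,0],[0,0,0],[0,0,0]]}}

```text
clock: 45.02
eef_pos: [562.2, 8.3, 66.5]
tcp_rot: [3.136, -0.506, 0.002]
contact_force: [0.0, -0.1, -0.3]
opening: 0.527
grasp_force: 41.9
```

>>> {"method": "play_rows", "body": {"dp": [[-0.01,0,0.02],[-0.02,0,0.04],[-0.02,0,0.04],[-0.02,0,0.04]], "rot": [[0,0,0],[0,0,0],[0,0,0],[0,0,0]]}}

```text
clock: 45.35
eef_pos: [562.2, 8.3, 64.7]
tcp_rot: [3.136, -0.505, 0.002]
contact_force: [0.2, -1.2, -1.4]
opening: 0.525
grasp_force: 41.9
```

>>> {"method": "play_rows", "body": {"dp": [[-0.01,0,0.02],[-0.02,0,0.04],[-0.02,0,0.04],[-0.02,0,0.04]], "rot": [[0,0,0],[0,0,0],[0,0,0],[0,0,0]]}}

```text
clock: 45.68
eef_pos: [562.3, 8.3, 63.0]
tcp_rot: [3.136, -0.505, 0.002]
contact_force: [0.2, 0.3, -1.6]
opening: 0.521
grasp_force: 41.9
```

>>> {"method": "play_rows", "body": {"dp": [[0,0,0],[0,0,0],[0,0,0],[0,0,0],[0,0,0]], "rot": [[0,0,0],[0,0,0],[0,0,0],[0,0,0],[0,0,0]], "fingers": 0.85}}

```text
clock: 46.1
eef_pos: [562.2, 8.3, 62.9]
tcp_rot: [3.136, -0.505, 0.002]
contact_force: [0.1, -0.2, -0.3]
opening: 0.85
grasp_force: 0.0
```

>>> {"method": "play_rows", "body": {"dp": [[0,0,-0.4],[0,0,-1.0],[0,0,-1.8],[0,0,-2.6],[0,0,-3.4]], "rot": [[0,0,0],[0,0,0],[0,0,0],[0,0,0],[0,0,0]]}}

```text
clock: 46.52
eef_pos: [541.1, -3.2, 107.0]
tcp_rot: [3.109, -0.509, 0.0]
contact_force: [0.0, 0.1, 0.7]
opening: 0.85
grasp_force: 0.0
```

>>> {"method": "play_rows", "body": {"dp": [[0,2,0],[0,2,0],[0,2,0],[0,2,0],[0,2,0]], "rot": [[0,0,0],[0,0,0],[0,0,0],[0,0,0],[0,0,0]]}}

```text
clock: 46.93
eef_pos: [539.6, -71.6, 108.3]
tcp_rot: [3.109, -0.505, 0.0]
contact_force: [-0.4, 0.4, -0.4]
opening: 0.851
grasp_force: 0.0
```

>>> {"method": "play_rows", "body": {"dp": [[0,0,0],[0,0,0],[0,0,0]], "rot": [[0,0,0],[0,0,0],[0,0,0]]}}

```text
clock: 47.18
eef_pos: [539.4, -70.9, 108.0]
tcp_rot: [3.109, -0.504, -0.002]
contact_force: [-0.2, -1.3, -0.4]
opening: 0.852
grasp_force: 0.0
```

```bash
python3 - <<'E'
from h import *
s=telemetry.sense(); print(s['eef_pos'],s['tcp_rot'])
f=wcam(); save(f,'end.png'); edges(f,(19,38,68,96,116,135))
# lower/upper extents along the middle strip of each tray
T,Q,a=target(0,0,ext=4); n=-Q.apply([0,0,1]); ex=Q.apply([1,0,0]); c=f['color'].astype(int)
for y in (8,-74.5,-194,-247):
  for o in (0,):
    on=[]
    for q in np.arange(-20,180,1.):
        u,v=proj(f,T+7*n+(q-80)*ex+[0,y,0]).round().astype(int); on.append(0<=u<512 and 0<=v<384 and c[v,u,0]-c[v,u,2]>9 and c[v,u].min()>80)
    k=np.flatnonzero(on); print(y,k.min()-20,k.max()-20, len(k)) if len(k) else print(y,None)
E
```

```text
[539.38119362 -70.9341054  107.96486213] [ 3.10935012e+00 -5.03809163e-01 -1.61216758e-03]
19 [(np.float64(-52.5), np.float64(-96.5)), (np.float64(-172.0), np.float64(-179.5)), (np.float64(-187.5), np.float64(-200.0)), (np.float64(-222.5), np.float64(-248.0))]
38 [(np.float64(30.0), np.float64(10.0)), (np.float64(-53.0), np.float64(-96.5)), (np.float64(-170.0), np.float64(-183.0)), (np.float64(-185.5), np.float64(-201.0)), (np.float64(-208.5), np.float64(-215.0)), (np.float64(-223.0), np.float64(-243.0))]
68 [(np.float64(13.0), np.float64(4.5)), (np.float64(-71.5), np.float64(-78.0)), (np.float64(-170.5), np.float64(-177.5)), (np.float64(-189.5), np.float64(-199.0))]
96 [(np.float64(29.5), np.float64(-14.5)), (np.float64(-53.0), np.float64(-96.5)), (np.float64(-171.0), np.float64(-202.0)), (np.float64(-208.0), np.float64(-216.0))]
116 [(np.float64(29.0), np.float64(-14.0)), (np.float64(-53.0), np.float64(-96.5)), (np.float64(-171.5), np.float64(-182.0)), (np.float64(-186.5), np.float64(-201.5))]
135 [(np.float64(29.0), np.float64(-14.5)), (np.float64(-52.5), np.float64(-96.0)), (np.float64(-171.5), np.float64(-182.0)), (np.float64(-188.0), np.float64(-202.0)), (np.float64(-209.5), np.float64(-216.0))]
8 41 156 114
-74.5 0 155 156
-194 5 152 148
-247 -1 21 23
```

>>> {"method": "play_rows", "body": {"dp": [[0.3,0,-0.6],[0.7,0,-1.3],[1.1,0,-2],[1.45,0,-2.6],[1.45,0,-2.6]], "rot": [[0,-0.8,0],[0,-1.6,0],[0,-2.4,0],[0,-3.2,0],[0,-3.2,0]]}}

```text
clock: 47.65
eef_pos: [542.1, -68.0, 230.9]
tcp_rot: [3.109, -0.169, -0.012]
contact_force: [0.6, -0.3, -0.8]
opening: 0.849
grasp_force: 0.0
```

>>> {"method": "play_rows", "body": {"dp": [[-1,0,-0.5],[-1.2,0,-0.7],[-1.2,0,-0.7],[-1.2,0,-0.7],[-1.2,0,-0.7]], "rot": [[0,-0.9,0],[0,-1.6,0],[0,-1.6,0],[0,-1.6,0],[0,-1.6,0]]}}

```text
clock: 48.07
eef_pos: [488.4, -66.2, 245.7]
tcp_rot: [3.112, -0.003, -0.016]
contact_force: [-0.2, -0.1, -0.2]
opening: 0.851
grasp_force: 0.0
```

>>> {"method": "play_rows", "body": {"dp": [[0,0,0],[0,0,0],[0,0,0],[0,0,0],[0,0,0]], "rot": [[0,0,0],[0,0,0],[0,0,0],[0,0,0],[0,0,0]]}}

```text
clock: 48.48
eef_pos: [488.1, -66.4, 246.4]
tcp_rot: [3.113, -0.002, -0.016]
contact_force: [0.1, -0.4, -0.7]
opening: 0.857
grasp_force: 0.0
```

```bash
python3 - <<'E'
from h import *
s=telemetry.sense(); print(s['eef_pos'],s['tcp_rot'])
f=wcam(); save(f,'end2.png'); edges(f,(19,38,68,96,135))
T,Q,a=target(0,0,ext=4); n=-Q.apply([0,0,1]); ex=Q.apply([1,0,0]); c=f['color'].astype(int)
for y in (8,-74.5,-194,-247):
    on=[]
    for q in np.arange(-20,180,1.):
        u,v=proj(f,T+7*n+(q-80)*ex+[0,y,0]).round().astype(int); on.append(0<=u<512 and 0<=v<384 and c[v,u,0]-c[v,u,2]>9 and c[v,u].min()>80)
    k=np.flatnonzero(on); print(y,k.min()-20,k.max()-20, len(k)) if len(k) else print(y,None)
E
```

```text
[488.10806243 -66.40106271 246.43931657] [ 3.11287649e+00 -1.88495261e-03 -1.63125158e-02]
19 [(np.float64(29.5), np.float64(-14.0)), (np.float64(-52.5), np.float64(-97.5)), (np.float64(-168.0), np.float64(-180.0)), (np.float64(-185.5), np.float64(-198.5)), (np.float64(-221.5), np.float64(-266.5))]
38 [(np.float64(29.5), np.float64(-14.5)), (np.float64(-52.5), np.float64(-97.5)), (np.float64(-168.5), np.float64(-180.0)), (np.float64(-187.0), np.float64(-200.5)), (np.float64(-207.0), np.float64(-214.5)), (np.float64(-221.5), np.float64(-267.0))]
68 [(np.float64(12.5), np.float64(4.5)), (np.float64(-72.0), np.float64(-78.5)), (np.float64(-169.5), np.float64(-177.5)), (np.float64(-189.5), np.float64(-199.0)), (np.float64(-221.5), np.float64(-229.5)), (np.float64(-243.5), np.float64(-250.0))]
96 [(np.float64(29.5), np.float64(-15.0)), (np.float64(-52.0), np.float64(-97.0)), (np.float64(-169.5), np.float64(-202.5)), (np.float64(-206.0), np.float64(-216.5)), (np.float64(-222.0), np.float64(-268.0))]
135 [(np.float64(29.5), np.float64(-15.0)), (np.float64(-52.5), np.float64(-97.0)), (np.float64(-171.5), np.float64(-183.0)), (np.float64(-187.0), np.float64(-203.0)), (np.float64(-208.5), np.float64(-217.0)), (np.float64(-222.5), np.float64(-268.5))]
8 -4 159 161
-74.5 0 160 158
-194 -7 157 163
-247 -1 160 161
```

```bash
python3 - <<'E'
from h import *
f=wcam(); c=f['color'].astype(int).mean(2)
for y in (-30,-130):
    pr=[]
    for x in np.arange(570,625,1.):
        u,v=proj(f,[x,y,70]); pr.append(c[int(round(v)),int(round(u))])
    print(y,np.array(pr).round().astype(int).tolist())
print(r.sign_off())
E
```

```text
-30 [232, 232, 233, 232, 231, 226, 156, 154, 141, 143, 142, 139, 140, 143, 140, 139, 135, 91, 107, 145, 157, 164, 173, 186, 207, 203, 190, 181, 177, 164, 139, 157, 161, 159, 156, 161, 161, 162, 164, 178, 232, 231, 231, 231, 232, 231, 232, 230, 232, 231, 232, 231, 232, 231, 232]
-130 [232, 231, 233, 233, 230, 225, 162, 161, 156, 141, 141, 139, 139, 139, 139, 139, 136, 102, 103, 125, 154, 165, 174, 177, 186, 199, 188, 182, 176, 166, 151, 232, 232, 231, 232, 231, 231, 231, 231, 231, 231, 231, 231, 231, 231, 231, 231, 230, 231, 231, 231, 230, 231, 231, 231]
the job is handed in; nothing more can be done
None
```

I handed the job in with the backrest set to the index line and locked, and all four trays leaning straight behind the lip; one tray got knocked askew and I straightened it, the result was not reported back, and I viewed 16 pictures against the limit of 14.

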